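# Zero the bench comparator on its master, then gauge the brass spacer

## Robot

A 6-joint arm with a two-finger parallel gripper is mounted at the origin on the work surface. World frame = base frame: x ahead of the robot, y to its left, z up, the work surface at z = 0. Lengths are in m, angles in rad, forces in N, time in s.
With the tool pointing down it reaches from about 0.4 to 0.825 m from the base axis. Payload 7 kg.
Tool frame: the origin (TCP) lies midway between the tips of the shut fingers; the grasp point (between the pads) lies 19 mm behind it; z points along the fingers, y is the direction in which the jaws open and shut (so a half turn about z gives the same grasp; the last joint's range is limited). The gripper opens to 88 mm and grips with 3 to 60 N. Pads are 19 mm wide; open, the fingers measure 130 mm over their backs; the gripper's body (78 mm by 193 mm) begins 47 mm behind the grasp point.
Start: joints at [-0.911, 0.359, 0.012, 0, -1.224, -0.288], TCP at [0.245, -0.629, 0.201] pointing down, gripper open.
Joint ranges: [-3.07, 3.07], [-1.43, 2.12], [-1.02, 1.25], [-3.03, 1.67], [-3.05, -0], [-3.03, 3.03]. Speed limits (rad/s): [2.39, 2.39, 3.01, 3.14, 3.14, 3.14].

## Interface

Orientations are given as [roll, pitch, yaw] about the fixed x, y, z axes, in that order (R = Rz(yaw) Ry(pitch) Rx(roll)).
In Python, from station import get_state, grab_frame, camera_info, job_done gives the robot as it stands. The module is installed in compiled form; this text tells all that it offers.
- The arm moves only by the shell command python3 -m inch 'ROWS' [FORCE]. ROWS is JSON, a list that holds one entry, the list of rows, each a list of 7 numbers: the shift along the tool's x, y, z normalised to -1 to 1, where 1 is 50 cm, then the turn, a rotation vector about the tool's x, y, z normalised to -1 to 1, where 1 is 180 degrees, then the closure, from 0 (fully open) to 1 (shut). A call has 1 to 20 rows; each row shifts and turns the commanded pose from where the row before left it, along the tool's axes as they then stand; what a row does not reach is not made up. A row lasts 1/10 s, in which the tool goes at most 50 mm and 8.59 degrees, less where a joint would pass 70% of its speed; a pose out of reach is approached as far as the arm can. A call with a number of a shift or a turn outside -1 to 1 is refused whole. A call with a gripper value outside its range is refused whole. The fingers move at their own pace and stop on an object; FORCE is the grip in N (left out, the last holds). Time passes only in rows, so rows that do not move let the fingers close. It gives the time, the measured TCP pose, the force and the opening at its end, in the units of the state.
- get_state(): the state, without advancing time (a new reading comes with each control period).
- grab_frame(name): name is "side" or "top" or "wrist"; returns the picture (420x560x3 uint8, blue, green, red); there is no depth.
- camera_info(name): a dict with "vertical_fov" (degrees; the focal length in pixels is half the picture's height over the tangent of half this angle, whatever the lens; pixels are square), "cx", "cy" (the principal point, pixels), "R" (3x3) and "t" (3): a world point X has camera coordinates R X + t. Camera axes: x right, y down, z forward; pixel columns grow to the right and rows downward; lengths in m; the calibration is good to about 2 mm. A picture is of the moment at which its call begins: read the wrist's pose just before it. camera_info takes no time and is no camera call; for the wrist camera it gives the pose at the moment of the call.
- job_done(): hands the job in, once; it reports no verdict.
The state is a dict: "t": time; "q": joint angles; "qd": joint speeds; "joint_efforts": joint torques, N m; "eef_pos": TCP position; "ee_rot": TCP orientation; "force": force on the tool from outside, world axes, zero at the start; "moment": the same for the moment, N m; "width": finger opening in m.
Only numpy, scipy, OpenCV 4.12 (cv2) and the standard library are available. Lean on these libraries where they do the work, as an engineer would, in place of code of your own. Each camera call takes 0.05 s, during which the arm holds its last target.

## Task

The white ceramic master block is already home in the sprung comparator: slide the yellow zero stop up to the red pointer until it butts against it, hold it there for a moment with about 5 N (at least 2 N, never over 10 N), and leave it there as the zero. Then take the master out and stand it upright on the blue pad, and slide the brass spacer into the comparator in its place, flat on the bed, fully home against the back stop and resting on the anvil, without forcing it or shifting the zero stop. Release everything and leave the circuit board, solder reel and screw jar alone.

Things in the scene. Friction and masses are not known exactly. Their poses are not given: they have to be found in the camera images.
- comparator: Dark smooth steel bed fixed to the bench, 10 mm thick; origin on the bench under the seat's centre, z up. +x: slide-in direction, from the open front (robot side) to the back stop. +y: measuring axis, from anvil to plunger and zero stop. Bed x -60 to 28, y -48 to 66 mm, then a rail plate x -22 to 22 up to y 168. Fingertips 34 mm up clear all but blocks and zero stop.
- anvil_face (a point): Middle of the fixed steel anvil's upright face, at comparator x = 0, y = -20 mm, 19 mm above the bench; the anvil spans x -15 to 15, top 28 mm above the bench. A block in the jaws rests against it. Block on comparator and plunger may total 60 N, of which the spring (6 N on each side) and the weight make about 16 N.
- back_stop (a point): Middle of the face of the low steel back stop, at comparator x = +15 mm, y = -4 mm, 17 mm above the bench; it spans y -14 to 6, top 24 mm above the bench. A block is home when its end touches it.
- plunger (a joint): Travel (m) along comparator +y of the sprung plunger that carries the red pointer: 0 with the 40 mm master on the anvil, -0.004 with the 36 mm spacer, -0.008 empty (end stop, jaws 32 mm apart). Spring towards the anvil, 6 N at 0, 0.2 N/mm. Smooth round nose, radius 9, at x = 0, 20 mm above the bench; its bearing block spans y 42 to 62, x -17 to 17, top 30 mm up.
- pointer_face (a point): Middle of the outer (+y) face of the red pointer on the plunger's rod, 12 mm wide, 18 mm high, 23 mm above the bench; at comparator y = 86 mm with the master in, when master and anvil back it rigidly.
- zero_stop (a joint): Travel (m) of the yellow zero stop along comparator +y: 0 when its face just meets the pointer with the master in; grows away from the pointer, to 0.045 (starts at 0.015 to 0.040). It moves with a steady drag of about 3 N and stays where it is left.
- stop_tab (a point): Grip point of the zero stop, 44 mm above the bench, mid-plan of its upright yellow tab: 14 mm along comparator x, 26 mm along y, from 18 to 54 mm above the bench, on a black carriage 30 mm wide (x). Pinch it across x, or push its outer end. Its inner end meets the pointer when this point is at comparator y = 99 mm (master in).
- master_center (a point): Centre, half-way up, of the white ceramic master block, about 0.35 kg: 30 mm along its x, 40 mm along its y (gauged width), 58 mm high, upright edges chamfered 5 mm. Starts home in the comparator, axes along the comparator's, centre 39 mm above the bench; only the spring holds it and it can be lifted straight out.
- spacer_center (a point): Centre, half-way up, of the brass spacer, about 0.4 kg: 30 mm along its x, 36 mm along its y (gauged width), 58 mm high; upright edges chamfered 5 mm, so sliding it in along comparator +x wedges the plunger back (push of about 10 N). Starts on the black pad. Home: centre at comparator x = 0, y = -2 mm, 39 mm above the bench, y along comparator y, either way round.
- pad_blue: Blue square pad with a white field, 80 x 80 x 4 mm, fixed, where the master must stand; origin at the centre of its underside. Left or right of the robot's centre line (it may swap with the black pad).
- pad_black: Black square rubber pad, 80 x 80 x 4 mm, fixed; the spacer starts on it; origin at the centre of its underside.
- circuit_board: Loose green circuit board, 50 x 80 x 12 mm, bystander; origin at the centre of its underside.
- solder_reel: Loose grey reel, 60 mm diameter, 40 mm high, bystander; origin at the centre of its underside.
- screw_jar: Loose small jar, 48 mm diameter, 55 mm high, bystander; origin at the centre of its underside.

How it is judged:
On the way, in this order (a step that is already met when the one before it is completed fails the run):
1. the zero stop is pressed against the pointer with at least 2 N while the master is home (contact force between zero_stop and plunger above 2 N and x of master_center in the frame of comparator between -0.004 and 0.0025 m and y of master_center in the frame of comparator between -0.002 and 0.002 m and z of master_center in the frame of comparator between 0.036 and 0.042 m and angle between master_center's own z axis and vertical below 0.06 rad and angle between the y axis of master_center and the y axis of comparator, either way round below 0.08 rad), for 0.15 s.
2. the master stands upright and released on the blue pad, with the zero stop still at its zero (x of master_center in the frame of pad_blue between -0.035 and 0.035 m and y of master_center in the frame of pad_blue between -0.035 and 0.035 m and z of master_center in the frame of pad_blue between 0.03 and 0.036 m and angle between master_center's own z axis and vertical below 0.06 rad and contact force between master and the fingers below 0.1 N and value of joint zero_stop between -0.0015 and 0.0015 m), for 0.2 s.
At the end, for the whole second after the job is handed in: Spacer released, upright and square, on the bed, within 2.5 mm (outward 4 mm) of the back stop and 2 mm of the anvil, plunger at -6 to -2.5 mm; zero stop within 1.5 mm of zero; master released, upright on the blue pad within 35 mm of its centre each way; all at rest (all of step 2 and x of spacer_center in the frame of comparator between -0.004 and 0.0025 m and y of spacer_center in the frame of comparator between -0.004 and 0 m and z of spacer_center in the frame of comparator between 0.036 and 0.042 m and angle between spacer_center's own z axis and vertical below 0.06 rad and angle between the y axis of spacer_center and the y axis of comparator, either way round below 0.08 rad and value of joint plunger between -0.006 and -0.0025 m and linear speed of each of spacer, master below 0.02 m/s and contact force between spacer and the fingers below 0.1 N); the robot touches nothing.
It fails at once if the zero stop is pressed against the pointer with more than 10 N (contact force between zero_stop and plunger above 10 N).
It fails at once if the spacer is forced against the comparator with more than 60 N (contact force between spacer and comparator above 60 N).
It fails at once if the master is forced against the comparator with more than 60 N (contact force between master and comparator above 60 N).
It fails at once if a bystander is moved by more than 20 mm (distance of any of circuit_board, solder_reel, screw_jar from where it was at the start of the episode above 0.02 m).
It also fails if it takes over 72 s, if anything falls off the work surface, if the arm or the gripper's body presses on something with over 40 N, if the wrist force passes 120 N, or if a joint passes its speed limit or range.

## Working session

There is one attempt and no reset: what is moved stays moved. The work goes in short steps, Python scripts to look and compute and a shell command to move; the robot and the scene stay as the last step left them, time stands still between calls to the robot, and variables do not carry over. Pictures are saved under pics/ and viewed, and the job is handed in when it is done.

```bash
mkdir -p pics; ls; python3 - <<'E'
from station import *
import cv2
s=get_state();print(s)
for n in("top","side","wrist"):
    c=camera_info(n);print(n,c)
    cv2.imwrite(f"pics/{n}0.png",grab_frame(n))
E
```

```text
pics
{'t': 0.0, 'q': array([-9.10854206e-01,  3.59417036e-01,  1.10548896e-02, -3.60950527e-04,
       -1.22414362e+00, -2.88111515e-01]), 'qd': array([ 0.00238528,  0.00090178,  0.00075118,  0.00180944,  0.00035819,
       -0.00048667]), 'joint_efforts': array([-3.02793469e-04, -5.82718313e+01,  2.93053383e+01,  6.99729905e+00,
        6.70801266e-03, -1.37453117e-04]), 'eef_pos': array([ 0.24501665, -0.62836565,  0.19979958]), 'ee_rot': array([ 3.13985725e+00, -1.60443701e-04, -2.76988483e+00]), 'force': array([-0.47029658, -0.36799031, -0.65693133]), 'moment': array([ 0.03037406, -0.02733984,  0.00385529]), 'width': 0.08760175901648866}
top {'vertical_fov': 46.94861815197396, 'cx': 269.58923649293735, 'cy': 215.24580120815315, 'R': array([[-2.56481875e-03, -9.99865760e-01,  1.61828338e-02],
       [-9.94584481e-01,  8.69201793e-04, -1.03927646e-01],
       [ 1.03899628e-01, -1.63617509e-02, -9.94453197e-01]]), 't': array([-0.00523206,  0.5745265 ,  0.98696029])}
side {'vertical_fov': 51.08880888028342, 'cx': 280.5187424968831, 'cy': 205.815567065519, 'R': array([[-0.99503583, -0.09949658,  0.00202998],
       [-0.0629382 ,  0.61336359, -0.78728895],
       [ 0.07708744, -0.78350848, -0.61658089]]), 't': array([0.55523641, 0.0870805 , 1.07634047])}
wrist {'vertical_fov': 66.43958572413192, 'cx': 272.8324260214882, 'cy': 206.8204274575008, 'R': array([[-0.36226846,  0.93207206,  0.00179738],
       [ 0.88987461,  0.34529263,  0.29815462],
       [ 0.27728097,  0.10961146, -0.9545159 ]]), 't': array([ 0.6731956 , -0.03890825,  0.39080951])}
```

View pics/top0.png

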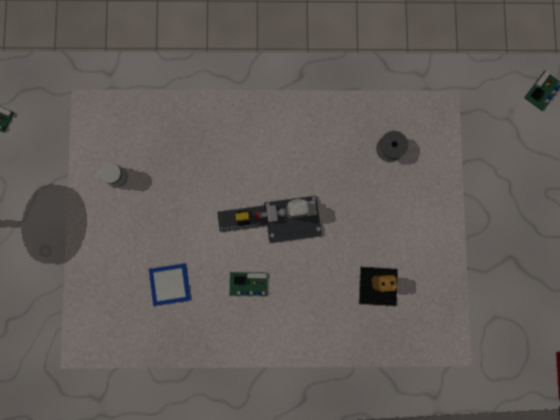

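View pics/side0.png

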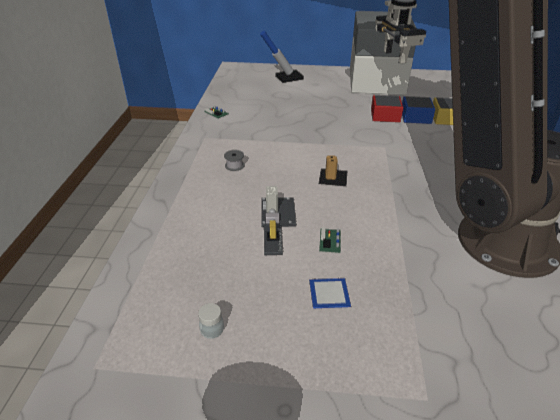

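View pics/wrist0.png

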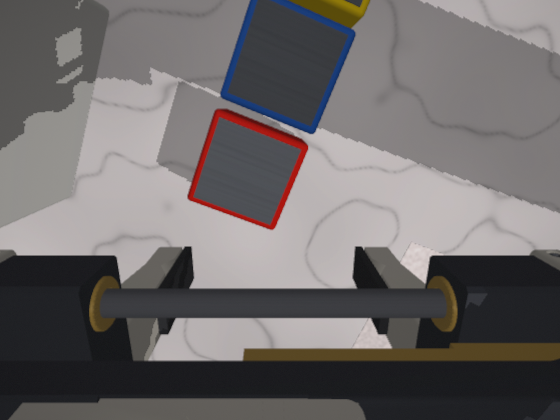

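```bash
cat > h.py <<'E'
import numpy as np,cv2,json
from station import *
from scipy.spatial.transform import Rotation as Rn
def foc(c): return 210/np.tan(np.radians(c["vertical_fov"]/2))
def ray(c,uv,z):
    f=foc(c);R=np.array(c["R"]);C=-R.T@np.array(c["t"])
    d=R.T@np.array([(uv[0]-c["cx"])/f,(uv[1]-c["cy"])/f,1.]);return C+d*(z-C[2])/d[2]
def proj(c,X):
    p=np.array(c["R"])@np.array(X)+np.array(c["t"]);f=foc(c);return np.array([c["cx"]+f*p[0]/p[2],c["cy"]+f*p[1]/p[2]])
def snap(n,name):
    c=camera_info(n);im=grab_frame(n);cv2.imwrite(f"pics/{name}.png",im);np.save(f"pics/{name}_c.npy",c,allow_pickle=True);return c,im
def load(name): return np.load(f"pics/{name}_c.npy",allow_pickle=True).item(),cv2.imread(f"pics/{name}.png")
def tool(tgt,rpy=None):
    "shift in tool axes (units of row) from measured pose to target"
    s=get_state();R=Rn.from_euler("xyz",s["ee_rot"])
    d=R.inv().apply(np.array(tgt)-s["eef_pos"])
    o=[d/0.5]
    if rpy is not None: o.append((R.inv()*Rn.from_euler("xyz",rpy)).as_rotvec()/np.pi)
    return o
E
python3 - <<'E'
from h import *
c=camera_info("top");im=cv2.imread("pics/top0.png");np.save("pics/top0_c.npy",c)
cv2.imwrite("pics/topz.png",cv2.resize(im[180:320,140:420],None,fx=2.8,fy=2.8,interpolation=cv2.INTER_CUBIC))
for n,p,z in [("master",(298,208),.068),("tab",(242,218),.054),("blue",(170,284),.004),("black",(379,286),.004),("spacer",(385,284),.062),("pcb",(249,284),.01),("reel",(393,146),.04),("jar",(113,175),.05)]:
    print(n,ray(c,p,z).round(4))
w=camera_info("wrist");s=get_state()
R=Rn.from_euler("xyz",s["ee_rot"]).as_matrix();C=-w["R"].T@w["t"]
print("cam in tool",R.T@(C-s["eef_pos"]),(w["R"]@R).round(3))
E
```

```text
master [ 0.5853 -0.0633  0.068 ]
tab [0.5664 0.0508 0.054 ]
blue [0.431  0.2047 0.004 ]
black [ 0.4253 -0.2396  0.004 ]
spacer [ 0.4317 -0.2378  0.062 ]
pcb [0.4307 0.0373 0.01  ]
reel [ 0.721  -0.2684  0.04  ]
jar [0.6564 0.3178 0.05  ]
cam in tool [ 0.0801114   0.00098438 -0.18350587] [[-0.001  1.    -0.   ]
 [-0.954 -0.001 -0.298]
 [-0.298  0.     0.954]]
```

View pics/topz.png

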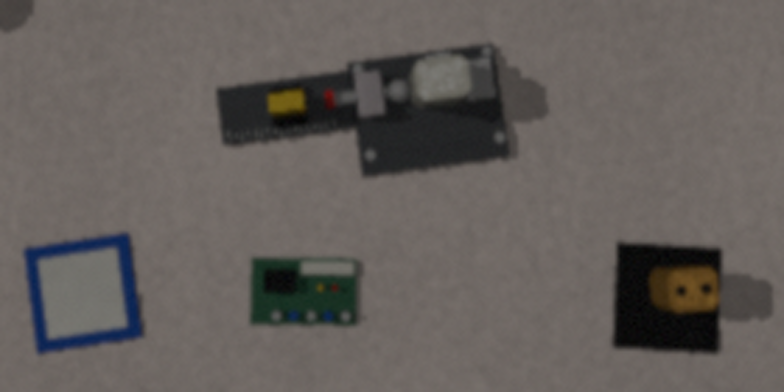

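```bash
python3 - <<'E'
from h import *
print(tool([.58,.06,.26],[np.pi,0,-1.48]))
E
```

```text
[array([-1.12428669,  1.03984332, -0.11875882]), array([ 3.69394937e-04,  2.27238476e-04, -4.10587502e-01])]
```

```bash
python3 -m inch '[[[-0.07,0.065,-0.0075,0,0,0,0],[-0.07,0.065,-0.0075,0,0,0,0],[-0.07,0.065,-0.0075,0,0,0,0],[-0.07,0.065,-0.0075,0,0,0,0],[-0.07,0.065,-0.0075,0,0,0,0],[-0.07,0.065,-0.0075,0,0,0,0],[-0.07,0.065,-0.0075,0,0,0,0],[-0.07,0.065,-0.0075,0,0,0,0],[-0.07,0.065,-0.0075,0,0,0,0],[-0.07,0.065,-0.0075,0,0,0,0],[-0.07,0.065,-0.0075,0,0,0,0],[-0.07,0.065,-0.0075,0,0,0,0],[-0.07,0.065,-0.0075,0,0,0,0],[-0.07,0.065,-0.0075,0,0,0,0],[-0.07,0.065,-0.0075,0,0,0,0],[-0.07,0.065,-0.0075,0,0,0,0]]]'
python3 -m inch '[[[0,0,0,0,0,-0.0457,0],[0,0,0,0,0,-0.0457,0],[0,0,0,0,0,-0.0457,0],[0,0,0,0,0,-0.0457,0],[0,0,0,0,0,-0.0457,0],[0,0,0,0,0,-0.0457,0],[0,0,0,0,0,-0.0457,0],[0,0,0,0,0,-0.0457,0],[0,0,0,0,0,-0.0457,0],[0,0,0,0,0,0,0]]]'
python3 - <<'E'
from h import *
print(get_state()); snap("wrist","w1"); print(tool([.58,.06,.26],[np.pi,0,-1.48]))
E
```

```text
t: 1.75
eef_pos: [0.5784, 0.061, 0.261]
ee_rot: [3.142, 0.0, -2.769]
force: [0.4, -1.1, 1.0]
width: 0.0877
t: 2.75
eef_pos: [0.5779, 0.059, 0.2605]
ee_rot: [3.141, 0.0, -1.476]
force: [0.1, -0.4, -0.6]
width: 0.0876
{'t': 2.75, 'q': array([ 4.38184648e-01,  1.71513706e-01, -1.06391320e-01, -1.61380528e-04,
       -1.29331987e+00, -3.42893140e-01]), 'qd': array([-0.00228422, -0.00106414,  0.00051795,  0.00249387, -0.00100959,
       -0.17264158]), 'joint_efforts': array([ 2.61226291e-02, -4.40570641e+01,  3.00116980e+01,  7.17076376e+00,
        2.16150668e-02,  2.16218412e+00]), 'eef_pos': array([0.57785977, 0.05902272, 0.26051754]), 'ee_rot': array([ 3.14113686e+00,  2.06445907e-06, -1.47554906e+00]), 'force': array([ 0.08041117, -0.38301419, -0.58018964]), 'moment': array([-0.00240749,  0.16163889, -0.04911356]), 'width': 0.0875753841485784}
[array([-0.00154922, -0.00442117,  0.00111199]), array([ 1.34553410e-04, -1.24830879e-05, -2.54797343e-04])]
```

View pics/w1.png

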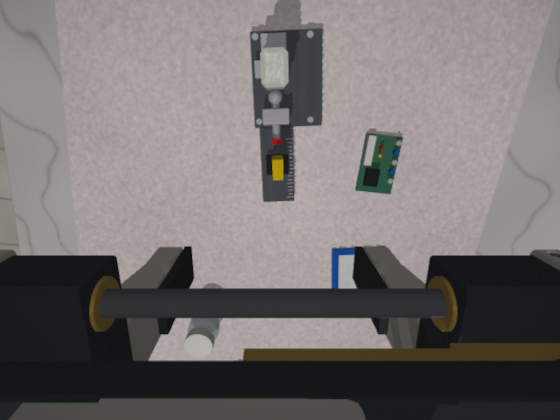

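```bash
python3 - <<'E'
from h import *
c,im=load("w1")
cv2.imwrite("pics/w1z.png",cv2.resize(im[10:210,225:345],None,fx=3,fy=3,interpolation=cv2.INTER_CUBIC))
hsv=cv2.cvtColor(im,cv2.COLOR_BGR2HSV)
for n,lo,hi in [("yellow",(20,120,60),(35,255,255)),("red",(0,150,60),(8,255,255))]:
    m=cv2.inRange(hsv,lo,hi); m[:, :230]=0;m[:,345:]=0;m[215:]=0
    cs=cv2.findContours(m,0,2)[0]
    k=max(cs,key=cv2.contourArea);print(n,cv2.boundingRect(k),cv2.minAreaRect(k),k.reshape(-1,2).tolist() if len(k)<40 else "")
g=cv2.cvtColor(im,cv2.COLOR_BGR2GRAY)
m=(g<75).astype(np.uint8)*255;m[:,:230]=0;m[:,345:]=0;m[215:]=0
k=max(cv2.findContours(m,0,2)[0],key=cv2.contourArea);a=cv2.approxPolyDP(k,4,True).reshape(-1,2)
for p in a: print(p,ray(c,p,.01).round(4))
E
```

```text
yellow (271, 155, 13, 26) ((277.0, 167.5), (25.0, 12.0), 90.0) [[273, 155], [272, 156], [272, 158], [271, 159], [271, 160], [272, 161], [272, 176], [273, 177], [273, 179], [274, 180], [278, 180], [279, 179], [283, 179], [283, 158], [282, 157], [282, 155]]
red (272, 139, 10, 5) ((276.5, 141.0), (4.0, 9.0), 90.0) [[272, 139], [272, 143], [280, 143], [280, 141], [281, 140], [281, 139]]
[321  29] [ 0.5365 -0.1149  0.01  ]
[311  29] [ 0.5485 -0.1138  0.01  ]
[310  39] [ 0.5483 -0.1029  0.01  ]
[307  30] [ 0.5532 -0.1123  0.01  ]
[256  32] [ 0.6144 -0.1043  0.01  ]
[256  41] [ 0.6137 -0.0945  0.01  ]
[251  38] [ 0.62   -0.0972  0.01  ]
[255 119] [ 0.6077 -0.0028  0.01  ]
[261 118] [ 0.6    -0.0047  0.01  ]
[262 108] [ 0.5998 -0.0173  0.01  ]
[271 107] [ 0.5883 -0.0196  0.01  ]
[270  91] [ 0.5914 -0.0389  0.01  ]
[253  75] [ 0.6144 -0.0557  0.01  ]
[259  33] [ 0.6107 -0.1036  0.01  ]
[284  31] [ 0.5808 -0.1086  0.01  ]
[290  81] [ 0.5673 -0.0531  0.01  ]
[279  90] [ 0.5801 -0.0412  0.01  ]
[279 107] [ 0.578  -0.0206  0.01  ]
[290 109] [ 0.5636 -0.0195  0.01  ]
[290 123] [ 0.5617 -0.002   0.
[... 175 characters left out ...]
 129] [0.5989 0.0092 0.01  ]
[264 200] [0.5866 0.1058 0.01  ]
[293 199] [0.5461 0.1005 0.01  ]
[286 197] [0.5562 0.0986 0.01  ]
[293 195] [0.5467 0.0947 0.01  ]
[287 190] [0.5559 0.0884 0.01  ]
[293 184] [0.5485 0.079  0.01  ]
[285 183] [0.5597 0.0787 0.01  ]
[293 181] [0.549  0.0748 0.01  ]
[286 179] [0.5589 0.0729 0.01  ]
[293 174] [0.5501 0.065  0.01  ]
[288 173] [0.5571 0.0643 0.01  ]
[293 170] [0.5507 0.0595 0.01  ]
[288 168] [0.5578 0.0574 0.01  ]
[292 143] [0.5562 0.0234 0.01  ]
[287 142] [0.563  0.0227 0.01  ]
[292 140] [0.5566 0.0195 0.01  ]
[287 138] [0.5635 0.0175 0.01  ]
[292 137] [0.557  0.0156 0.01  ]
[293 125] [5.575e-01 1.000e-04 1.000e-02]
[320 124] [ 0.5223 -0.0045  0.01  ]
```

View pics/w1z.png

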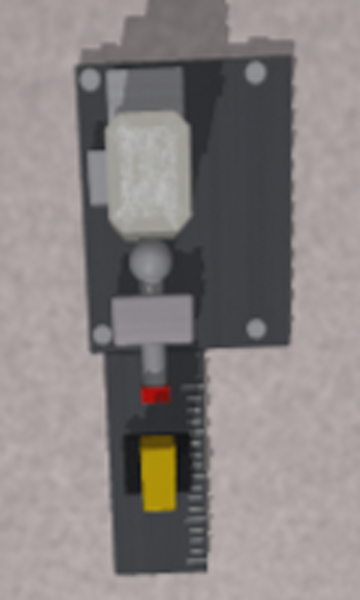

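```bash
cat >> h.py <<'E'
def fit2d(P,W):
    P=np.array(P,float);W=np.array(W)[:,:2];a=P-P.mean(0);b=W-W.mean(0)
    th=np.arctan2((a[:,0]*b[:,1]-a[:,1]*b[:,0]).sum(),(a*b).sum())
    R=np.array([[np.cos(th),-np.sin(th)],[np.sin(th),np.cos(th)]]);o=W.mean(0)-R@P.mean(0)
    return th,o,W-(P@R.T+o)
def tocomp(th,o,W):
    R=np.array([[np.cos(th),-np.sin(th)],[np.sin(th),np.cos(th)]]);return R.T@(np.array(W)[:2]-o)
E
python3 - <<'E'
from h import *
c,im=load("w1")
Z=[(77,66),(293,56),(291,345),(91,353),(115,574),(207,572)]
P=np.array([(28,-48),(-60,-48),(-60,66),(28,66),(22,168),(-22,168)])/1000
W=[ray(c,(u/3+225-.33,v/3+10-.33),.01) for u,v in Z]
th,o,r=fit2d(P,W);print(th,o,(r*1000).round(1))
for n,uv,z in [("tab top centre",(159,474),.054),("pointer",(155,398),.032),("mastertop",(150,175),.068)]:
    w=ray(c,(uv[0]/3+225-.33,uv[1]/3+10-.33),z);print(n,w.round(4),tocomp(th,o,w).round(4))
s=get_state();print(s["eef_pos"],s["ee_rot"])
E
```

```text
0.12931605649595768 [ 0.58789886 -0.06110901] [[-0.6  1.1]
 [ 0.4  0.6]
 [ 0.2 -0.4]
 [-0.2 -0.1]
 [-0.2 -0.9]
 [ 0.5 -0.3]]
tab top centre [0.5734 0.0503 0.054 ] [-1.000e-04  1.124e-01]
pointer [0.5775 0.0223 0.032 ] [0.0005 0.084 ]
mastertop [ 0.5878 -0.0602  0.068 ] [-0.      0.0009]
[0.57786821 0.05902989 0.26055696] [ 3.14116996e+00 -3.93859560e-05 -1.48080046e+00]
```

```bash
cat >> h.py <<'E'
TH=0.1293;O=np.array([.5879,-.0611])
def comp(x,y,z,th=None,o=None):
    th=TH if th is None else th;o=O if o is None else o
    return np.array([o[0]+np.cos(th)*x-np.sin(th)*y,o[1]+np.sin(th)*x+np.cos(th)*y,z])
E
python3 - <<'E'
from h import *
print(tool(comp(0,.114,.15),[np.pi,0,TH-np.pi/2]))
E
```

```text
[array([0.01325806, 0.0104764 , 0.22111889]), array([ 1.34777455e-04, -9.89117080e-06, -1.25108970e-02])]
```

```bash
python3 -m inch '[[[0.0133,0.0105,0.05,0,0,0,0],[0,0,0.06,0,0,0,0],[0,0,0.06,0,0,0,0],[0,0,0.05,0,0,-0.0125,0],[0,0,0,0,0,0,0],[0,0,0,0,0,0,0]]]'
python3 - <<'E'
from h import *
c,im=snap("wrist","w2");s=get_state();print(s["eef_pos"],s["ee_rot"],s["force"])
cv2.imwrite("pics/w2z.png",cv2.resize(im[0:300,170:400],None,fx=2,fy=2,interpolation=cv2.INTER_CUBIC))
E
```

```text
t: 3.4
eef_pos: [0.5736, 0.0518, 0.1512]
ee_rot: [3.141, -0.001, -1.442]
force: [1.0, 0.6, 0.8]
width: 0.0876
[0.57429325 0.05207438 0.15211439] [-3.14012538e+00 -1.90866486e-04 -1.44078969e+00] [0.34654298 0.08063656 0.98146764]
```

View pics/w2z.png

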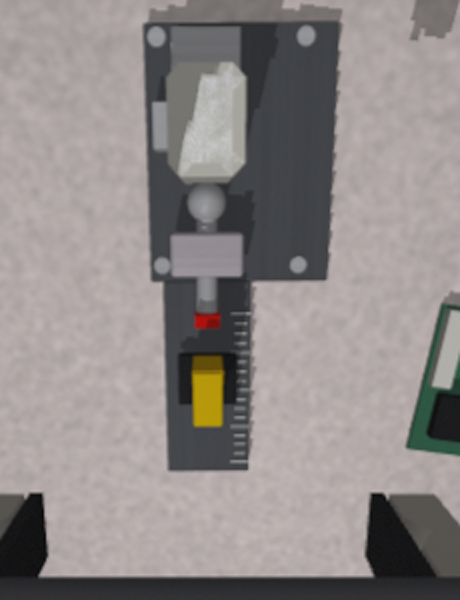

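```bash
python3 - <<'E'
from h import *
c,im=load("w2")
u_=lambda p:(p[0]/2+170-.25,p[1]/2-.25)
Z=[(145,24),(340,22),(327,279),(152,281),(169,469),(248,469)]
P=np.array([(28,-48),(-60,-48),(-60,66),(28,66),(22,168),(-22,168)])/1000
W=[ray(c,u_(p),.01) for p in Z]
th,o,r=fit2d(P,W);print(th,o,(r*1000).round(1))
for n,uv,z in [("tab tl",(193,370),.054),("tab br",(222,426),.054),("tab c",(208,398),.054),("pointer",(208,327),.032),("mastertop",(207,120),.068)]:
    w=ray(c,u_(uv),z);print(n,w.round(4),tocomp(th,o,w).round(4))
s=get_state();print(s["eef_pos"],s["ee_rot"])
E
```

```text
0.13344336395599796 [ 0.58858481 -0.06129602] [[-0.8  1.3]
 [ 0.4  1.1]
 [ 0.6 -0.4]
 [-0.3  0. ]
 [-0.4 -1.2]
 [ 0.5 -0.8]]
tab tl [0.5818 0.0399 0.054 ] [0.0068 0.1012]
tab br [0.5653 0.0645 0.054 ] [-0.0063  0.1277]
tab c [0.5735 0.052  0.054 ] [1.000e-04 1.143e-01]
pointer [0.5771 0.0235 0.032 ] [-0.0001  0.0855]
mastertop [ 0.5886 -0.0611  0.068 ] [0.     0.0002]
[0.57429325 0.05207438 0.15211439] [-3.14012538e+00 -1.90866486e-04 -1.44078969e+00]
```

```bash
python3 -m inch '[[[0,0.0008,0.06,0,0,0,0],[0,0,0.06,0,0,0,0],[0,0,0.06,0,0,0,0],[0,0,0.05,0,0,0,0],[0,0,0,0,0,0,0],[0,0,0,0,0,0,0]]]' 15
python3 -m inch '[[[0,0,0,0,0,0,0.5],[0,0,0,0,0,0,0.8],[0,0,0,0,0,0,1],[0,0,0,0,0,0,1],[0,0,0,0,0,0,1],[0,0,0,0,0,0,1]]]' 15
python3 -c "
from h import *
for i in range(2): s=get_state();print(s['force'],s['eef_pos'],s['ee_rot'],s['width'])
print(tool(comp(0,.099,.036)))"
```

```text
t: 4.05
eef_pos: [0.5742, 0.0522, 0.0373]
ee_rot: [-3.14, -0.0, -1.439]
force: [0.7, -0.4, 0.5]
width: 0.0875
t: 4.65
eef_pos: [0.573, 0.0519, 0.0359]
ee_rot: [-3.142, 0.0, -1.438]
force: [-0.3, 0.4, -0.5]
width: 0.0449
[-0.28725891  0.37001    -0.46383964] [0.57302531 0.05188475 0.03585239] [-3.14152528e+00  1.32239361e-05 -1.43838040e+00] 0.044936868540500635
[-0.28725891  0.37001    -0.46383964] [0.57302531 0.05188475 0.03585239] [-3.14152528e+00  1.32239361e-05 -1.43838040e+00] 0.044936868540500635
[array([ 0.02992007, -0.00027133, -0.00029559])]
```

```bash
python3 -m inch '[[[0,0,0,0,0,0,1],[0,0,0,0,0,0,1],[0,0,0,0,0,0,1],[0,0,0,0,0,0,1],[0,0,0,0,0,0,1]]]' 
python3 -m inch '[[[0,0,0,0,0,0,1],[0,0,0,0,0,0,1]]]' 
```

```text
t: 5.15
eef_pos: [0.573, 0.0519, 0.0357]
ee_rot: [3.142, -0.0, -1.438]
force: [-0.4, 0.4, 0.6]
width: 0.0054
t: 5.35
eef_pos: [0.573, 0.0519, 0.0358]
ee_rot: [3.142, 0.0, -1.438]
force: [-0.1, -0.3, 0.1]
width: 0.0002
```

```bash
python3 - <<'E'
from h import *
snap("wrist","w3");c,im=snap("top","t3")
s=get_state();print(s)
cv2.imwrite("pics/t3z.png",cv2.resize(im[150:270,190:350],None,fx=4,fy=4,interpolation=cv2.INTER_CUBIC))
c,im=snap("side","s3")
cv2.imwrite("pics/s3z.png",cv2.resize(im[130:280,210:360],None,fx=4,fy=4,interpolation=cv2.INTER_CUBIC))
E
```

```text
{'t': 5.45, 'q': array([ 4.30170831e-01,  3.56403174e-01, -4.14422823e-01, -9.33924814e-06,
       -7.99992820e-01, -2.97760651e-01]), 'qd': array([ 3.71021151e-04, -3.79833217e-04, -9.00287813e-04,  1.14892440e-03,
        4.97326445e-04, -3.92837123e-06]), 'joint_efforts': array([ 1.90224913e-03, -5.10994184e+01,  2.23691297e+01,  5.34012705e+00,
        1.15957562e-02, -6.08371124e-05]), 'eef_pos': array([0.57301253, 0.05189147, 0.03574877]), 'ee_rot': array([ 3.14156919e+00, -1.93480423e-07, -1.43839265e+00]), 'force': array([ 0.44759276,  0.62256605, -0.08081253]), 'moment': array([-0.05107643,  0.08795424,  0.03215514]), 'width': 0.0002782082951281362}
```

View pics/w3.png

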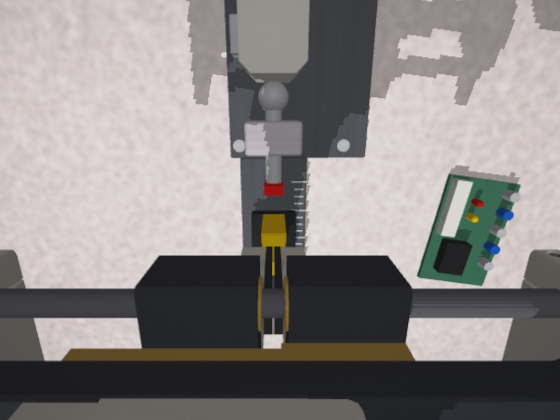

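View pics/s3z.png

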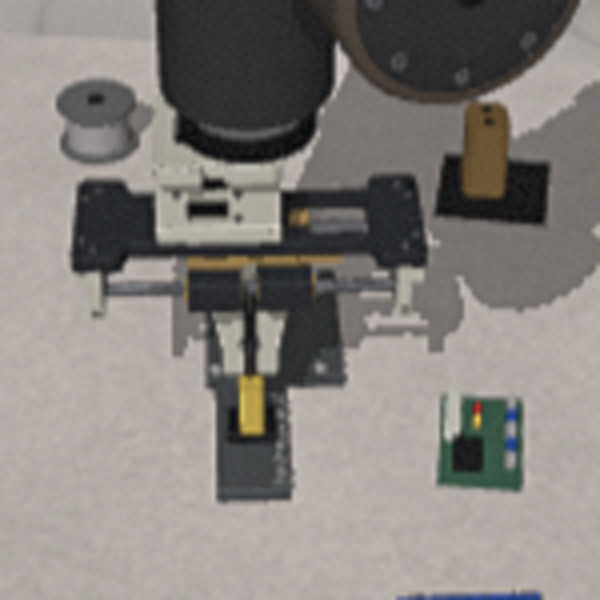

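View pics/t3z.png

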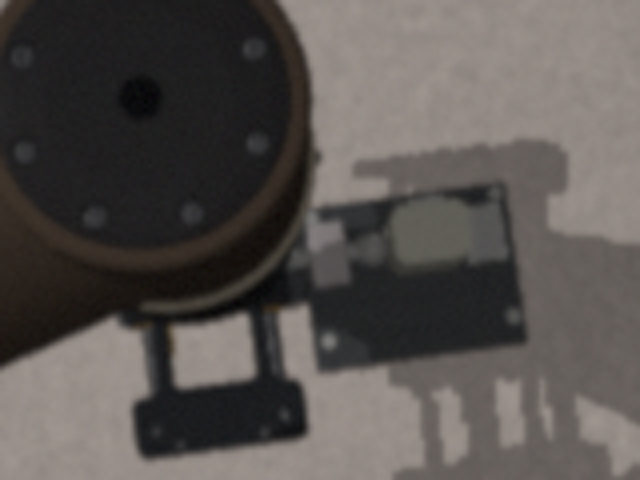

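```bash
python3 - <<'E'
from h import *
c,im=load("w3")
cv2.imwrite("pics/w3z.png",cv2.resize(im[170:340,200:350],None,fx=4,fy=3.5,interpolation=cv2.INTER_CUBIC))
s=get_state()
for y in(.086,.1015,.1275):
  for z in (.018,.054): print(y,z,proj(c,comp(0,y,z,.132,np.array([.5885,-.0612]))).round(0))
R=Rn.from_euler("xyz",s["ee_rot"])
for z in(0,-.019,-.06): print("tool",z,proj(c,s["eef_pos"]+R.apply([0,0,z])).round(0))
E
```

```text
0.086 0.018 [273. 190.]
0.086 0.054 [273. 207.]
0.1015 0.018 [273. 213.]
0.1015 0.054 [273. 233.]
0.1275 0.018 [273. 249.]
0.1275 0.054 [273. 275.]
tool 0 [274. 241.]
tool -0.019 [274. 255.]
tool -0.06 [274. 296.]
```

View pics/w3z.png

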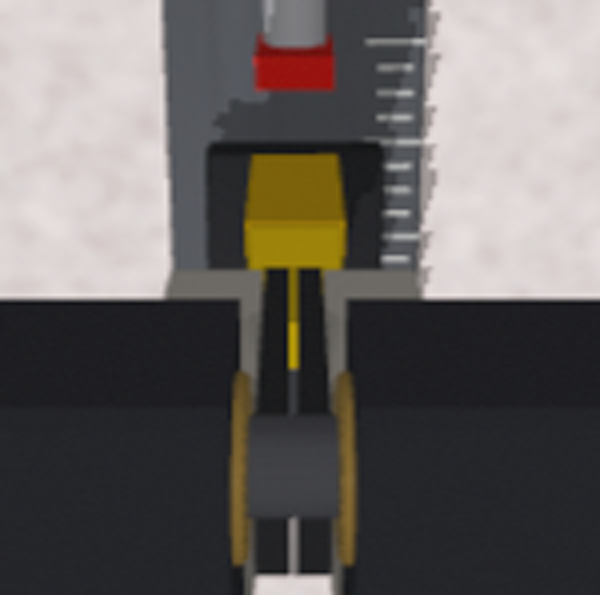

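```bash
python3 - <<'E'
from h import *
c,im=load("s3");s=get_state()
z=lambda p:((p-[210,130])*4).round(0)
o=np.array([.5885,-.0612])
print("tip",z(proj(c,s["eef_pos"])),z(proj(c,s["eef_pos"]+[0,0,.019])),z(proj(c,s["eef_pos"]+[0,0,.06])))
for y in(.1015,.1275):
  for zz in (.018,.054): print(y,zz,z(proj(c,comp(0,y,zz,.132,o))))
E
```

```text
tip [249. 394.] [248. 370.] [248. 316.]
0.1015 0.018 [248. 402.]
0.1015 0.054 [247. 357.]
0.1275 0.018 [249. 431.]
0.1275 0.054 [248. 386.]
```

```bash
python3 - <<'E'
from h import *
for nm,half in (("w2",.0438),("w3",.0)):
    c,im=load(nm);s=get_state()
    # tool frame from camera: use fixed cam-in-tool
    M=np.array([[-.001,1,0],[-.954,-.001,-.298],[-.298,0,.954]]);C=np.array([.0801,.001,-.1835])
    f=foc(c)
    for x in(.0095,-.0095):
      for z in(.0,-.019,-.04):
        for y in(-half,half):
            p=M@(np.array([x,y,z])-C);print(nm,x,z,y,(c["cx"]+f*p[0]/p[2]).round(0),(c["cy"]+f*p[1]/p[2]).round(0))
E
```

```text
w2 0.0095 0.0 -0.0438 200.0 228.0
w2 0.0095 0.0 0.0438 343.0 227.0
w2 0.0095 -0.019 -0.0438 192.0 240.0
w2 0.0095 -0.019 0.0438 350.0 240.0
w2 0.0095 -0.04 -0.0438 182.0 257.0
w2 0.0095 -0.04 0.0438 360.0 257.0
w2 -0.0095 0.0 -0.0438 202.0 256.0
w2 -0.0095 0.0 0.0438 341.0 256.0
w2 -0.0095 -0.019 -0.0438 195.0 271.0
w2 -0.0095 -0.019 0.0438 348.0 270.0
w2 -0.0095 -0.04 -0.0438 185.0 291.0
w2 -0.0095 -0.04 0.0438 357.0 290.0
w3 0.0095 0.0 -0.0 271.0 228.0
w3 0.0095 0.0 0.0 271.0 228.0
w3 0.0095 -0.019 -0.0 271.0 240.0
w3 0.0095 -0.019 0.0 271.0 240.0
w3 0.0095 -0.04 -0.0 271.0 257.0
w3 0.0095 -0.04 0.0 271.0 257.0
w3 -0.0095 0.0 -0.0 271.0 256.0
w3 -0.0095 0.0 0.0 271.0 256.0
w3 -0.0095 -0.019 -0.0 271.0 270.0
w3 -0.0095 -0.019 0.0 271.0 270.0
w3 -0.0095 -0.04 -0.0 271.0 291.0
w3 -0.0095 -0.04 0.0 271.0 291.0
```

View pics/w2.png

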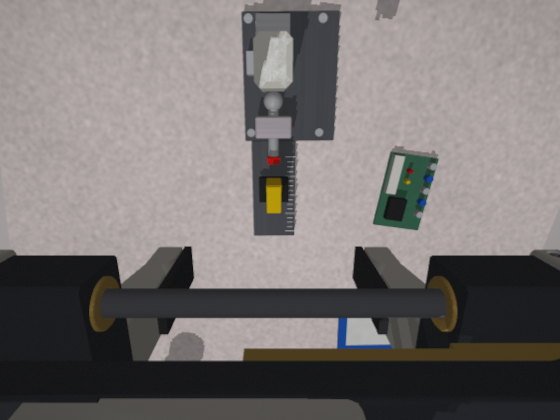

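```bash
python3 -m inch '[[[0,0,0,0,0,0,0],[0,0,0,0,0,0,0],[0,0,0,0,0,0,0],[0,0,0,0,0,0,0],[0,0,0,0,0,0,0],[0,0,0,0,0,0,0]]]' 
python3 -m inch '[[[0,0,0.02,0,0,0,0],[0,0,0.024,0,0,0,0],[0,0,0,0,0,0,0.5],[0,0,0,0,0,0,1],[0,0,0,0,0,0,1],[0,0,0,0,0,0,1],[0,0,0,0,0,0,1],[0,0,0,0,0,0,1],[0,0,0,0,0,0,1],[0,0,0,0,0,0,1],[0,0,0,0,0,0,1],[0,0,0,0,0,0,1]]]' 
python3 - <<'E'
from h import *
c,im=snap("side","s4")
cv2.imwrite("pics/s4z.png",cv2.resize(im[130:280,210:360],None,fx=4,fy=4,interpolation=cv2.INTER_CUBIC))
print(get_state()["width"])
E
```

```text
t: 6.1
eef_pos: [0.573, 0.0519, 0.0357]
ee_rot: [3.142, 0.0, -1.438]
force: [-0.3, 0.9, 0.6]
width: 0.0427
t: 7.3
eef_pos: [0.5729, 0.0519, 0.0139]
ee_rot: [3.141, -0.0, -1.438]
force: [-2.4, 0.8, 2.8]
width: 0.0137
0.013549746246776934
```

View pics/s4z.png

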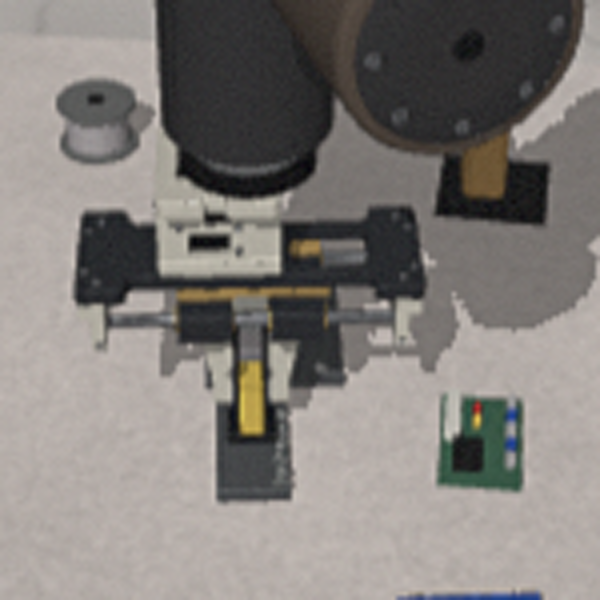

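```bash
python3 -m inch '[[[0.006,0,0,0,0,0,1],[0.008,0,0,0,0,0,1],[0.006,0,0,0,0,0,1],[0.002,0,0,0,0,0,1],[0,0,0,0,0,0,1]]]'
python3 - <<'E'
from h import *
c,im=snap("wrist","w5")
cv2.imwrite("pics/w5z.png",cv2.resize(im[130:300,200:350],None,fx=4,fy=3.5,interpolation=cv2.INTER_CUBIC))
s=get_state();print(s["force"],s["eef_pos"],tocomp(.132,np.array([.5885,-.0612]),s["eef_pos"]))
E
```

```text
t: 7.85
eef_pos: [0.5744, 0.0405, 0.0138]
ee_rot: [3.141, -0.0, -1.439]
force: [-3.1, 0.6, 4.6]
width: 0.0132
[-1.74477948 -0.31620479  4.00029072] [0.57441653 0.04052206 0.01381915] [-0.0005726   0.10269077]
```

View pics/w5z.png

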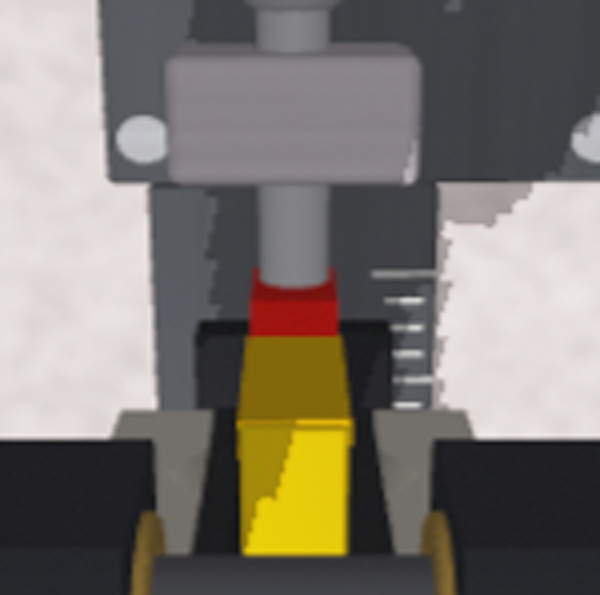

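```bash
python3 - <<'E'
from h import *
c,im=load("w5");o=np.array([.5885,-.0612])
for y,z in((.086,.014),(.086,.032),(.0901,.018),(.0901,.054),(.0861,.054),(.1015,.054)): 
    print(y,z,(proj(c,comp(0,y,z,.132,o))))
for uv,z in(((273.5,251),.054),((273.5,226),.018)): print(tocomp(.132,o,ray(c,uv,z)))
E
```

```text
0.086 0.014 [273.00841837 215.95320423]
0.086 0.032 [273.01424193 226.57856469]
0.0901 0.018 [273.01454566 224.6407765 ]
0.0901 0.054 [273.02900472 250.47586678]
0.0861 0.054 [273.02325135 242.94198706]
0.1015 0.054 [273.04493231 271.33260152]
[-0.00023025  0.09038073]
[-0.00028919  0.09096525]
```

```bash
python3 -m inch '[[[0.002,0,0,0,0,0,1],[0.002,0,0,0,0,0,1],[0.001,0,0,0,0,0,1],[0,0,0,0,0,0,1]]]'
python3 -m inch '[[[0.001,0,0,0,0,0,1],[0,0,0,0,0,0,1]]]';python3 -m inch '[[[0,0,0,0,0,0,1]]]'
python3 -c "
from h import *
s=get_state();print(s['force'],s['eef_pos'],s['moment'])"
```

```text
t: 8.3
eef_pos: [0.5747, 0.0385, 0.0138]
ee_rot: [3.142, 0.0, -1.438]
force: [-4.8, 2.3, 4.5]
width: 0.0135
t: 8.5
eef_pos: [0.5748, 0.0381, 0.0138]
ee_rot: [3.141, 0.0, -1.438]
force: [-4.6, 2.4, 5.4]
width: 0.0137
t: 8.6
eef_pos: [0.5748, 0.0381, 0.0138]
ee_rot: [3.141, 0.0, -1.438]
force: [-4.5, 2.3, 6.7]
width: 0.0134
[-4.48730911  2.32483153  6.6991261 ] [0.57476839 0.03808453 0.01382089] [ 0.78853362  1.56118677 -0.00681292]
```

```bash
python3 -m inch '[[[0.001,0,0,0,0,0,1],[0,0,0,0,0,0,1]]]';python3 -m inch '[[[0.001,0,0,0,0,0,1],[0,0,0,0,0,0,1]]]'
```

```text
t: 8.8
eef_pos: [0.5748, 0.0376, 0.0138]
ee_rot: [3.141, 0.0, -1.438]
force: [-4.5, 1.9, 5.5]
width: 0.0134
t: 9.0
eef_pos: [0.5749, 0.0371, 0.0138]
ee_rot: [3.142, 0.0, -1.438]
force: [-2.6, 2.2, 6.6]
width: 0.0131
```

```bash
python3 -m inch '[[[0.0006,0,0,0,0,0,1],[0,0,0,0,0,0,1]]]';python3 -m inch '[[[0.0006,0,0,0,0,0,1],[0,0,0,0,0,0,1]]]'
```

```text
t: 9.2
eef_pos: [0.575, 0.0368, 0.0138]
ee_rot: [3.142, 0.0, -1.438]
force: [-3.7, 2.8, 5.7]
width: 0.0133
t: 9.4
eef_pos: [0.575, 0.0365, 0.0138]
ee_rot: [3.142, 0.0, -1.438]
force: [-3.9, 2.1, 5.7]
width: 0.0135
```

```bash
python3 -m inch '[[[0.0004,0,0,0,0,0,1],[0,0,0,0,0,0,1]]]'
```

```text
t: 9.6
eef_pos: [0.575, 0.0363, 0.0139]
ee_rot: [3.142, 0.0, -1.438]
force: [-4.0, 3.4, 5.1]
width: 0.0139
```

```bash
python3 -m inch '[[[0.0004,0,0,0,0,0,1],[0,0,0,0,0,0,1]]]'
```

```text
t: 9.8
eef_pos: [0.575, 0.0361, 0.0138]
ee_rot: [3.141, 0.0, -1.438]
force: [-4.6, 2.7, 5.4]
width: 0.0135
```

```bash
python3 -m inch '[[[0,0,0,0,0,0,1]]]'
```

```text
t: 9.9
eef_pos: [0.5751, 0.0362, 0.0138]
ee_rot: [3.142, 0.0, -1.438]
force: [-4.7, 2.7, 6.0]
width: 0.0136
```

```bash
python3 -m inch '[[[0.0005,0,0,0,0,0,1],[0,0,0,0,0,0,1]]]'
```

```text
t: 10.1
eef_pos: [0.5751, 0.0359, 0.0138]
ee_rot: [3.141, 0.0, -1.438]
force: [-4.3, 2.0, 4.6]
width: 0.0139
```

```bash
python3 -m inch '[[[0.0005,0,0,0,0,0,1],[0,0,0,0,0,0,1]]]'
```

```text
t: 10.3
eef_pos: [0.5751, 0.0359, 0.0138]
ee_rot: [-3.142, 0.0, -1.438]
force: [-3.7, 4.1, 5.9]
width: 0.0137
```

```bash
python3 -m inch '[[[0.0005,0,0,0,0,0,1],[0,0,0,0,0,0,1]]]'; python3 -m inch '[[[0,0,0,0,0,0,1]]]'; python3 - <<'E'
from h import *
c,im=snap("wrist","w6")
cv2.imwrite("pics/w6z.png",cv2.resize(im[130:300,200:350],None,fx=4,fy=3.5,interpolation=cv2.INTER_CUBIC))
E
```

```text
t: 10.5
eef_pos: [0.5751, 0.0358, 0.0138]
ee_rot: [-3.142, 0.001, -1.438]
force: [-4.8, 5.1, 6.7]
width: 0.0136
t: 10.6
eef_pos: [0.5751, 0.0358, 0.0138]
ee_rot: [-3.142, 0.001, -1.438]
force: [-4.9, 5.3, 5.7]
width: 0.0137
```

View pics/w6z.png

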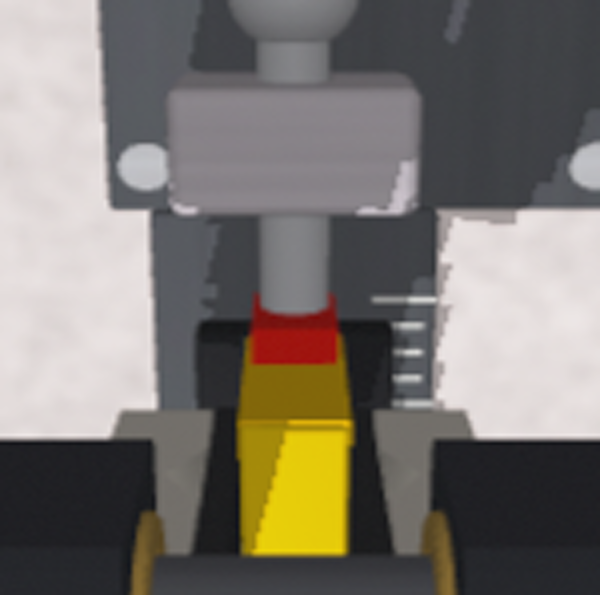

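```bash
python3 -m inch '[[[0.0006,0,0,0,0,0,1],[0,0,0,0,0,0,1],[0,0,0,0,0,0,1]]]'; python3 -m inch '[[[0,0,0,0,0,0,1]]]'
```

```text
t: 10.95
eef_pos: [0.5751, 0.0358, 0.0138]
ee_rot: [-3.141, 0.001, -1.438]
force: [-5.2, 6.6, 6.3]
width: 0.0134
t: 11.05
eef_pos: [0.5751, 0.0358, 0.0139]
ee_rot: [-3.141, 0.001, -1.438]
force: [-5.6, 6.4, 6.4]
width: 0.0135
```

```bash
python3 -m inch '[[[0,0,0,0,0,0,1],[-0.0005,0,0,0,0,0,1],[-0.0005,0,0,0,0,0,1],[0,0,0,0,0,0,0],[0,0,0,0,0,0,0],[0,0,0,0,0,0,0],[0,0,0,0,0,0,0],[0,0,0,0,0,0,0],[0,0,0,0,0,0,0],[0,0,0,0,0,0,0],[0,0,0,0,0,0,0]]]'
python3 - <<'E'
from h import *
c,im=snap("wrist","w7")
cv2.imwrite("pics/w7z.png",cv2.resize(im[100:300,200:350],None,fx=3.5,fy=3,interpolation=cv2.INTER_CUBIC))
s=get_state();print(s["force"],s["eef_pos"],s["ee_rot"])
E
```

```text
t: 12.15
eef_pos: [0.5752, 0.0355, 0.0138]
ee_rot: [-3.142, -0.0, -1.438]
force: [0.1, 0.4, 1.0]
width: 0.072
[-0.19116929 -0.19025051  0.41650005] [0.57520945 0.03546992 0.01378072] [-3.14157932e+00  8.47563139e-06 -1.43841250e+00]
```

View pics/w7z.png

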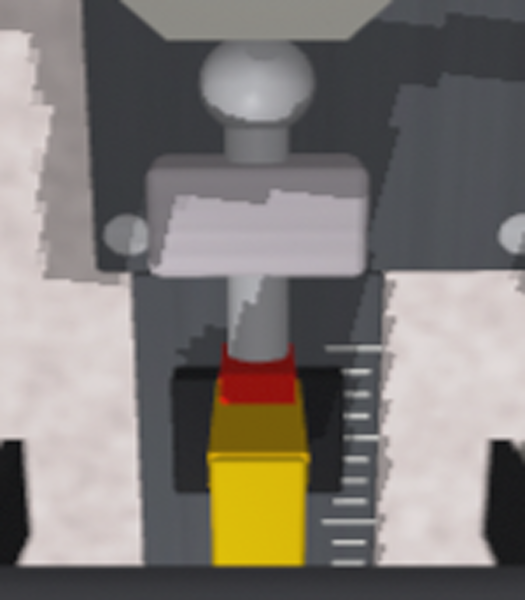

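```bash
python3 -m inch '[[[0,0,-0.08,0,0,0,0],[0,0,-0.08,0,0,0,0],[0,0,0,0,0,0,0]]]'
sed -i 's/^TH=.*/TH=.132;O=np.array([.5885,-.0612])/' h.py
python3 - <<'E'
from h import *
print(tocomp(TH,O,[.5751,.0358]))
print(tool(comp(0,0,.094),[np.pi,0,TH-np.pi/2]))
E
```

```text
t: 12.5
eef_pos: [0.5789, 0.0364, 0.0994]
ee_rot: [-3.132, 0.001, -1.437]
force: [0.6, -0.2, 0.0]
width: 0.0876
[-0.00051658  0.09791983]
[array([0.19594664, 0.00713664, 0.01062081]), array([-0.00294064,  0.00028962,  0.00049759])]
```

```bash
python3 -m inch '[[[0.035,-0.0008,0,0,0,0,0],[0.04,0,0,0,0,0,0],[0.04,0,0,0,0,0,0],[0.04,0,0,0,0,0,0],[0.04,0,0,0,0,0,0],[0,0,0,0,0,0,0],[0,0,0,0,0,0,0]]]'
python3 - <<'E'
from h import *
c,im=snap("wrist","w8")
s=get_state();print(s["force"],s["eef_pos"],s["ee_rot"],tocomp(TH,O,s["eef_pos"]))
E
```

```text
t: 13.2
eef_pos: [0.5884, -0.0614, 0.0936]
ee_rot: [3.142, 0.0, -1.44]
force: [-0.7, -0.4, 0.5]
width: 0.0873
[ 0.8838277  -0.80172591 -0.65463846] [ 0.58837756 -0.06092906  0.09364311] [ 3.14158869e+00  1.14866477e-04 -1.43879728e+00] [-8.57160059e-05  2.84698814e-04]
```

View pics/w8.png

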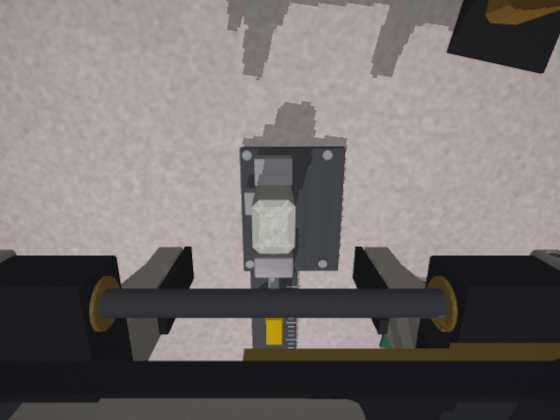

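```bash
python3 - <<'E'
from h import *
c,im=load("w8")
print(tocomp(TH,O,ray(c,(273.5,226),.068)), tocomp(TH,O,ray(c,(253,226),.068)),tocomp(TH,O,ray(c,(295,226),.068)))
W=[ray(c,p,.01) for p in [(240,148),(345,148),(338,270),(243,271)]]
print(fit2d(np.array([(28,-48),(-60,-48),(-60,66),(28,66)])/1000,W))
E
```

```text
[ 7.72697037e-05 -5.83988084e-04] [ 0.01434715 -0.00060596] [-0.01488771 -0.00056095]
(np.float64(0.13357073205486966), array([ 0.58875271, -0.06095957]), array([[-8.17941513e-04,  2.94985254e-04],
       [ 4.85893255e-04,  7.52697049e-04],
       [ 4.03404213e-05, -9.29768663e-04],
       [ 2.91707837e-04, -1.17913640e-04]]))
```

```bash
python3 -m inch '[[[0,0,0.05,0,0,0,0],[0,0,0.06,0,0,0,0],[0,0,0.04,0,0,0,0],[0,0,0.009,0,0,0,0],[0,0,0,0,0,0,0.3],[0,0,0,0,0,0,0.55],[0,0,0,0,0,0,0.75],[0,0,0,0,0,0,1],[0,0,0,0,0,0,1],[0,0,0,0,0,0,1],[0,0,0,0,0,0,1],[0,0,0,0,0,0,1]]]' 30
python3 -m inch '[[[0,0,0,0,0,0,1],[0,0,0,0,0,0,1],[0,0,0,0,0,0,1]]]'
```

```text
t: 14.45
eef_pos: [0.5882, -0.0612, 0.0143]
ee_rot: [3.141, -0.0, -1.438]
force: [-3.6, 1.2, 7.8]
width: 0.0297
t: 14.75
eef_pos: [0.5883, -0.0612, 0.0143]
ee_rot: [3.141, -0.0, -1.438]
force: [-2.1, -0.3, 3.1]
width: 0.0299
```

```bash
python3 -m inch '[[[0,0,-0.01,0,0,0,1],[0,0,-0.02,0,0,0,1],[0,0,-0.03,0,0,0,1],[0,0,-0.05,0,0,0,1],[0,0,-0.05,0,0,0,1],[0,0,-0.05,0,0,0,1],[0,0,0,0,0,0,1],[0,0,0,0,0,0,1]]]'
python3 - <<'E'
from h import *
c,im=snap("wrist","w9");s=get_state();print(s["force"],s["eef_pos"],s["width"])
c,im=load("top0")
m=cv2.inRange(cv2.cvtColor(im,cv2.COLOR_BGR2HSV),(100,120,40),(125,255,255));m[:,:130]=0;m[:,210:]=0;m[:250]=0
k=max(cv2.findContours(m,0,2)[0],key=cv2.contourArea);r=cv2.minAreaRect(k);p=ray(c,r[0],.004);print(r,p)
print(tool([p[0],p[1],s["eef_pos"][2]]))
E
```

```text
t: 15.55
eef_pos: [0.5885, -0.0608, 0.1197]
ee_rot: [-3.14, 0.001, -1.439]
force: [-0.4, -1.5, -5.1]
width: 0.0295
[-0.33023175 -0.01823583 -4.06235588] [ 0.58772987 -0.06095794  0.11863891] 0.029863871275977415
((169.24998474121094, 284.2499694824219), (36.76955032348633, 37.193817138671875), 81.8698959350586) [0.43044886 0.20630618 0.004     ]
[array([-5.71300148e-01,  2.41423993e-01,  5.43349381e-04])]
```

View pics/w9.png

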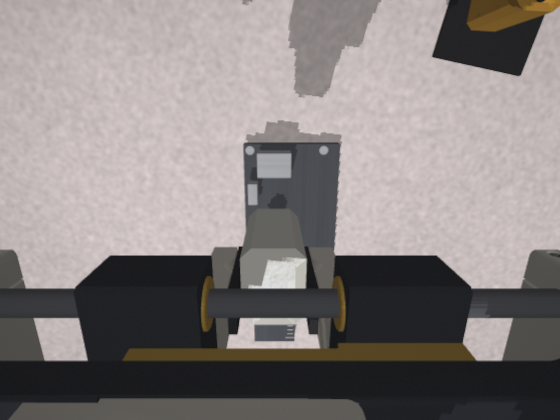

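```bash
python3 -m inch '[[[-0.04,0.017,0,0,0,0,1],[-0.07,0.03,0,0,0,0,1],[-0.07,0.03,0,0,0,0,1],[-0.07,0.03,0,0,0,0,1],[-0.07,0.03,0,0,0,0,1],[-0.07,0.03,0,0,0,0,1],[-0.07,0.03,0,0,0,0,1],[-0.07,0.03,0,0,0,0,1],[-0.04,0.015,0,0,0,0,1],[0,0,0,0,0,0,1],[0,0,0,0,0,0,1]]]'
python3 - <<'E'
from h import *
c,im=snap("wrist","w10");s=get_state();print(s["force"],s["eef_pos"],s["width"],proj(c,[.4304,.2063,.004]))
E
```

```text
t: 16.7
eef_pos: [0.43, 0.2053, 0.1182]
ee_rot: [3.14, -0.001, -1.437]
force: [-0.5, -1.6, -3.8]
width: 0.0297
[ 0.16272693  0.15977468 -4.89050588] [0.43033667 0.20487935 0.11837033] 0.030261050597326318 [272.84890891 194.72287575]
```

View pics/w10.png

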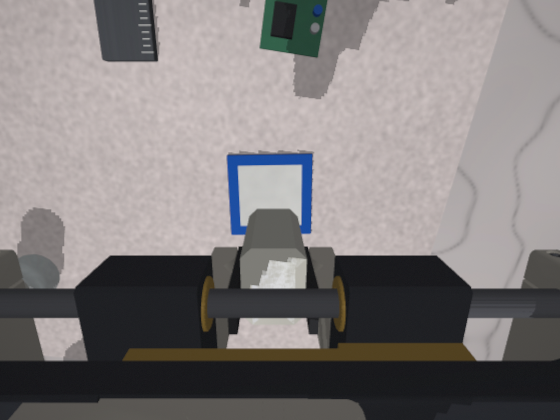

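```bash
python3 -m inch '[[[0,0,0.04,0,0,0,1],[0,0,0.06,0,0,0,1],[0,0,0.06,0,0,0,1],[0,0,0.035,0,0,0,1],[0,0,0.016,0,0,0,1],[0,0,0.004,0,0,0,1],[0,0,0,0,0,0,1],[0,0,0,0,0,0,1]]]'; python3 -m inch '[[[0,0,0.002,0,0,0,1],[0,0,0,0,0,0,1]]]'
```

```text
t: 17.55
eef_pos: [0.4316, 0.2058, 0.0127]
ee_rot: [-3.14, 0.001, -1.438]
force: [-0.3, -1.1, -4.9]
width: 0.03
t: 17.75
eef_pos: [0.4311, 0.2057, 0.0113]
ee_rot: [-3.141, 0.001, -1.438]
force: [-0.1, -0.6, -5.1]
width: 0.0299
```

Lower the last ~2–3 mm while watching the force.

```bash
python3 -m inch '[[[0,0,0.003,0,0,0,1],[0,0,0,0,0,0,1]]]'; python3 -m inch '[[[0,0,0.002,0,0,0,1],[0,0,0,0,0,0,1]]]'
```

```text
t: 17.95
eef_pos: [0.4309, 0.2054, 0.0093]
ee_rot: [-3.142, 0.0, -1.438]
force: [0.5, -0.0, -4.4]
width: 0.0295
t: 18.15
eef_pos: [0.431, 0.2055, 0.0083]
ee_rot: [-3.141, 0.0, -1.438]
force: [-0.5, 0.6, -2.8]
width: 0.0299
```

```bash
python3 -m inch '[[[0,0,0.001,0,0,0,1],[0,0,0,0,0,0,1]]]'
```

```text
t: 18.35
eef_pos: [0.431, 0.2055, 0.0083]
ee_rot: [-3.141, 0.0, -1.438]
force: [-3.1, 0.5, 4.0]
width: 0.0296
```

Touching the pad. Release and rise.

```bash
python3 -m inch '[[[0,0,-0.001,0,0,0,0.6],[0,0,0,0,0,0,0],[0,0,0,0,0,0,0],[0,0,0,0,0,0,0],[0,0,0,0,0,0,0],[0,0,0,0,0,0,0],[0,0,0,0,0,0,0],[0,0,0,0,0,0,0],[0,0,-0.05,0,0,0,0],[0,0,-0.1,0,0,0,0],[0,0,-0.1,0,0,0,0],[0,0,-0.05,0,0,0,0],[0,0,0,0,0,0,0],[0,0,0,0,0,0,0]]]'
python3 - <<'E'
from h import *
c,im=snap("wrist","w11");s=get_state();print(s["force"],s["eef_pos"],s["width"])
c,im=load("top0");hsv=cv2.cvtColor(im,cv2.COLOR_BGR2HSV)
cv2.imwrite("pics/spz.png",cv2.resize(im[255:315,345:415],None,fx=8,fy=8,interpolation=cv2.INTER_CUBIC))
E
```

```text
t: 19.75
eef_pos: [0.4309, 0.2056, 0.1587]
ee_rot: [-3.141, 0.001, -1.439]
force: [-0.9, -0.7, -0.9]
width: 0.0875
[0.83126564 0.22949056 0.04499916] [0.43043139 0.20512624 0.15779229] 0.08747880194258086
```

View pics/w11.png

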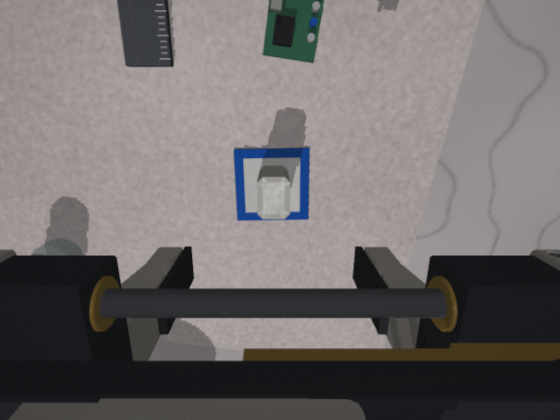

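View pics/spz.png

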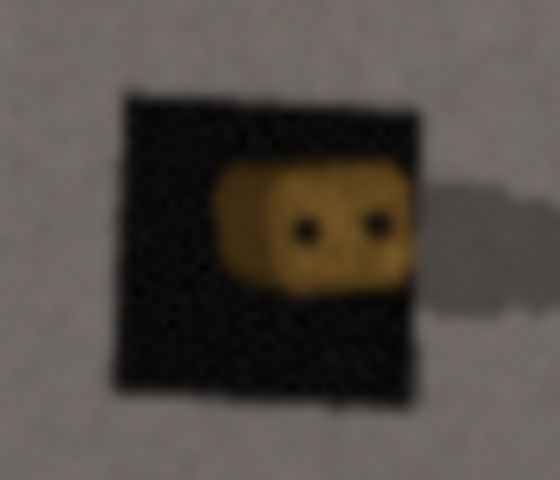

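```bash
python3 - <<'E'
from h import *
c,im=load("top0");p=ray(c,(387.5,283.4),.062);print(p)
print(tool([p[0],p[1]+.06,.17],[np.pi,0,TH-np.pi/2]))
E
```

```text
[ 0.43290179 -0.24293366  0.062     ]
[array([ 0.7700019 ,  0.09738718, -0.0243979 ]), array([1.88032822e-04, 1.65221687e-05, 4.96128861e-05])]
```

```bash
python3 -m inch '[[[0.05,0.007,-0.004,0,0,0,0],[0.08,0.01,-0.004,0,0,0,0],[0.08,0.01,-0.004,0,0,0,0],[0.08,0.01,-0.004,0,0,0,0],[0.08,0.01,-0.004,0,0,0,0],[0.08,0.01,-0.004,0,0,0,0],[0.08,0.01,0,0,0,0,0],[0.08,0.01,0,0,0,0,0],[0.08,0.01,0,0,0,0,0],[0.08,0.01,0,0,0,0,0],[0,0,0,0,0,0,0],[0,0,0,0,0,0,0]]]'
python3 - <<'E'
from h import *
c,im=snap("wrist","w12");s=get_state();print(s["force"],s["eef_pos"],s["ee_rot"])
cv2.imwrite("pics/w12z.png",cv2.resize(im[80:260,180:380],None,fx=4,fy=3.3,interpolation=cv2.INTER_CUBIC))
cv2.imwrite("pics/w12z.png",cv2.resize(im[80:260,180:380],None,fx=3.3,fy=3.3,interpolation=cv2.INTER_CUBIC))
E
```

```text
t: 21.0
eef_pos: [0.4325, -0.1835, 0.1686]
ee_rot: [3.138, 0.001, -1.441]
force: [-1.0, -0.4, -0.9]
width: 0.0873
[ 0.90167502  0.83595551 -0.29745133] [ 0.43279463 -0.18265899  0.16897906] [ 3.13904430e+00  5.94334240e-04 -1.43973234e+00]
```

View pics/w12z.png

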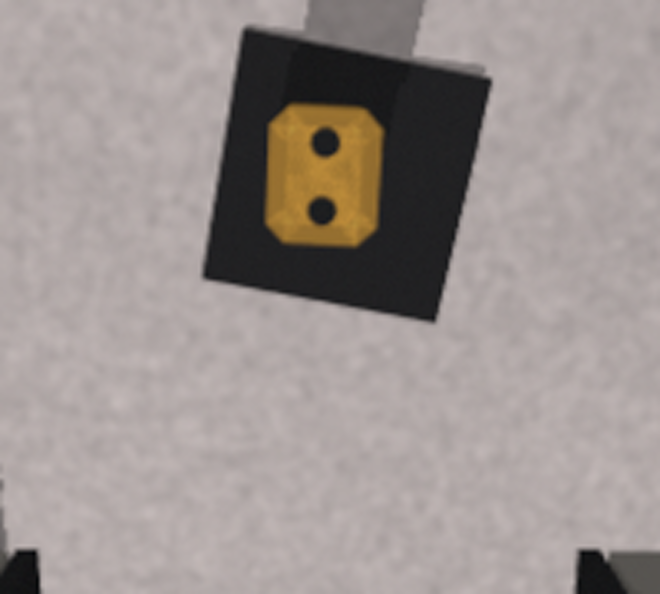

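```bash
python3 - <<'E'
from h import *
c,im=load("w12")
u=lambda p:(p[0]/3.3+180-.35,p[1]/3.3+80-.35)
h1,h2=[ray(c,u(p),.062)[:2] for p in[(325.5,142),(321.5,210.5)]]
d=h2-h1;print("holes",h1,h2,np.linalg.norm(d),"yaw",np.arctan2(-d[0],d[1]))
e=[ray(c,u(p),.060)[:2] for p in[(267,126),(265,220),(384,126),(379,220),]]
for a,b in((0,1),(2,3)): d=e[b]-e[a];print("edge yaw",np.arctan2(-d[0],d[1]))
for q in[(324,175),(324,104),(322,247),(266,175),(382,175)]: print(ray(c,u(q),.060)[:2])
hsv=cv2.cvtColor(im,cv2.COLOR_BGR2HSV);m=cv2.inRange(hsv,(10,100,50),(30,255,255));m[:80]=0;m[255:]=0
k=max(cv2.findContours(m,0,2)[0],key=cv2.contourArea);r=cv2.minAreaRect(k);print(r,ray(c,r[0],.06))
b=cv2.boxPoints(r);B=[ray(c,p,.06)[:2] for p in b]
for i in range(4): d=B[(i+1)%4]-B[i];print(np.linalg.norm(d).round(4),np.arctan2(-d[0],d[1]).round(3))
m2=(cv2.cvtColor(im,cv2.COLOR_BGR2GRAY)<60).astype(np.uint8)
E
```

```text
holes [ 0.43660957 -0.24971621] [ 0.43529419 -0.23179406] 0.017970358514308223 yaw 0.0732624678795339
edge yaw 0.09494385848928814
edge yaw 0.09486527024335194
[ 0.43581346 -0.24103447]
[ 0.4382488  -0.25922465]
[ 0.43379028 -0.2217753 ]
[ 0.45132683 -0.2390343 ]
[ 0.42029557 -0.24303523]
((277.84417724609375, 132.61721801757812), (35.20602035522461, 43.395790100097656), 2.862405300140381) [ 0.43580983 -0.24109026  0.06      ]
0.0377 -3.076
0.0307 1.651
0.0378 0.098
0.032 -1.493
```

```bash
python3 - <<'E'
from h import *
print(tool([.4357,-.2409,.09],[np.pi,0,.085-np.pi/2]))
E
```

```text
[array([0.11633626, 0.00905963, 0.1579126 ]), array([0.00081538, 0.00017047, 0.01466285])]
```

```bash
python3 -m inch '[[[0.04,0.003,0.01,0,0,0.0147,0],[0.04,0.003,0.04,0,0,0,0],[0.036,0.003,0.05,0,0,0,0],[0,0,0.058,0,0,0,0],[0,0,0,0,0,0,0],[0,0,0,0,0,0,0]]]'
python3 - <<'E'
from h import *
c,im=snap("wrist","w13");s=get_state();print(s["force"],s["eef_pos"],s["ee_rot"])
print(tool([.4357,-.2409,.0095],[np.pi,0,.085-np.pi/2]))
E
```

```text
t: 21.65
eef_pos: [0.4351, -0.2399, 0.0914]
ee_rot: [3.14, 0.0, -1.483]
force: [0.2, -1.2, 0.7]
width: 0.0878
[0.43068805 0.07242895 0.77918301] [ 0.43594314 -0.24006693  0.09226023] [-3.14106895e+00 -5.28779527e-04 -1.48257972e+00]
[array([0.00152929, 0.00071787, 0.16552094]), array([-0.00016697, -0.00016805,  0.00102392])]
```

View pics/w13.png

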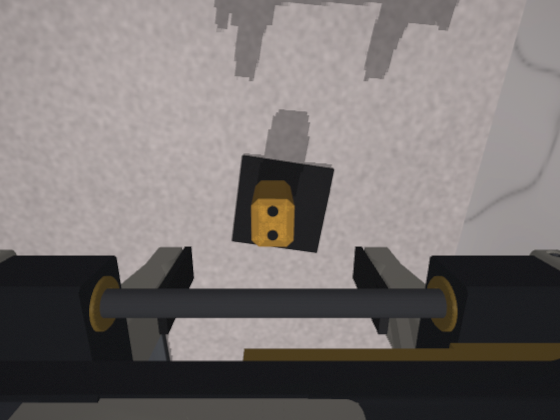

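```bash
python3 -m inch '[[[0.001,0,0.05,0,0,0,0],[0,0,0.06,0,0,0,0],[0,0,0.04,0,0,0,0],[0,0,0.014,0,0,0,0],[0,0,0,0,0,0,0.3],[0,0,0,0,0,0,0.55],[0,0,0,0,0,0,0.75],[0,0,0,0,0,0,1],[0,0,0,0,0,0,1],[0,0,0,0,0,0,1],[0,0,0,0,0,0,1],[0,0,0,0,0,0,1],[0,0,0,0,0,0,1],[0,0,0,0,0,0,1],[0,0,0,0,0,0,1]]]' 30
python3 -m inch '[[[0,0,-0.02,0,0,0,1],[0,0,-0.05,0,0,0,1],[0,0,-0.06,0,0,0,1],[0,0,-0.05,0,0,0,1],[0,0,0,0,0,0,1],[0,0,0,0,0,0,1]]]'
python3 - <<'E'
from h import *
c,im=snap("wrist","w14");s=get_state();print(s["force"],s["eef_pos"],s["ee_rot"])
print(comp(-.045,-.002,.1),tool(comp(-.045,-.0015,.1),[np.pi,0,TH+.001-np.pi/2]))
E
```

```text
t: 23.2
eef_pos: [0.4352, -0.2413, 0.0093]
ee_rot: [3.142, -0.0, -1.485]
force: [0.7, -0.6, 0.2]
width: 0.0297
t: 23.8
eef_pos: [0.4347, -0.241, 0.0993]
ee_rot: [-3.141, 0.001, -1.485]
force: [-0.4, 1.2, -4.9]
width: 0.03
[ 0.13040873  0.41410545 -4.7366555 ] [ 0.43410887 -0.2408609   0.0985222 ] [ 3.14044024e+00  9.32649193e-04 -1.48511214e+00]
[ 0.54415471 -0.06910537  0.1       ] [array([-0.32441707, -0.24863218, -0.00293957]), array([ 0.00035973,  0.00030549, -0.01506092])]
```

View pics/w14.png

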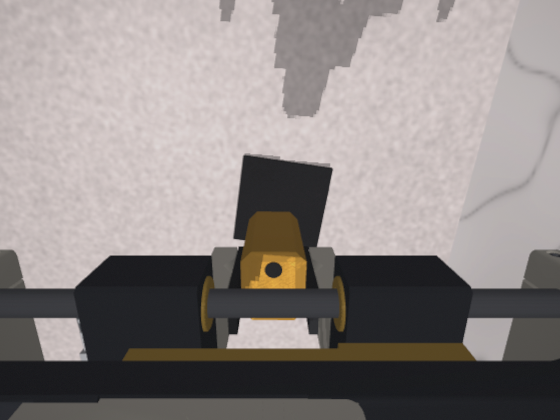

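```bash
python3 - <<'E'
from h import *
a=load("w9")[1][190:300,210:340];b=load("w14")[1][190:300,210:340]
cv2.imwrite("pics/cmp.png",np.hstack([cv2.resize(x,None,fx=3,fy=5,interpolation=cv2.INTER_CUBIC) for x in(a,b)]))
E
```

```text
(no output)
```

View pics/cmp.png

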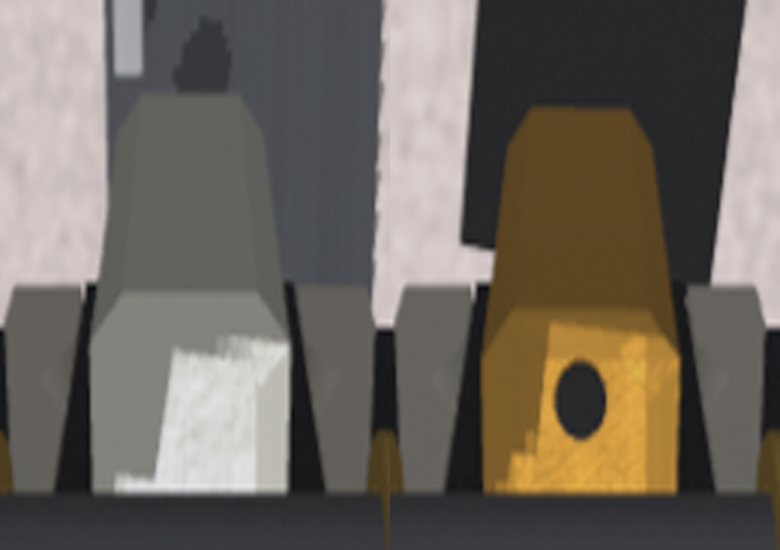

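```bash
python3 -m inch '[[[0,0,0,0,0,-0.0149,1],[0,0,0,0,0,0,1]]]'
python3 - <<'E'
from h import *
s=get_state();print(s["eef_pos"],s["ee_rot"],tool([.5439,-.0686,.1],[np.pi,0,TH+.001-np.pi/2]))
E
```

```text
t: 24.05
eef_pos: [0.4339, -0.2409, 0.0978]
ee_rot: [3.139, 0.001, -1.437]
force: [0.2, -0.3, -4.0]
width: 0.0298
[ 0.43389493 -0.24094918  0.09781589] [ 3.13881714e+00  1.11310546e-03 -1.43735251e+00] [array([-0.31236657, -0.26390345, -0.00475301]), array([0.00088355, 0.00035412, 0.00014176])]
```

```bash
python3 -m inch '[[[-0.03,-0.024,0,0,0,0,1],[-0.06,-0.05,0,0,0,0,1],[-0.06,-0.05,0,0,0,0,1],[-0.06,-0.05,0,0,0,0,1],[-0.06,-0.05,0,0,0,0,1],[-0.04,-0.035,0,0,0,0,1],[0,0,0,0,0,0,1],[0,0,0,0,0,0,1],[0,0,0,0,0,0,1]]]'
python3 - <<'E'
from h import *
c,im=snap("wrist","w15");s=get_state();print(s["force"],s["eef_pos"],s["ee_rot"],tool([.5439,-.0686,.03]))
E
```

```text
t: 24.95
eef_pos: [0.5419, -0.0709, 0.0984]
ee_rot: [3.139, -0.0, -1.439]
force: [0.1, 0.2, -5.1]
width: 0.03
[ 1.50402457  0.12893526 -4.51747472] [ 0.54198364 -0.07112684  0.09866639] [ 3.14009704e+00 -2.23190016e-05 -1.43899140e+00] [array([-0.00450921, -0.00466903,  0.13732585])]
```

View pics/w15.png

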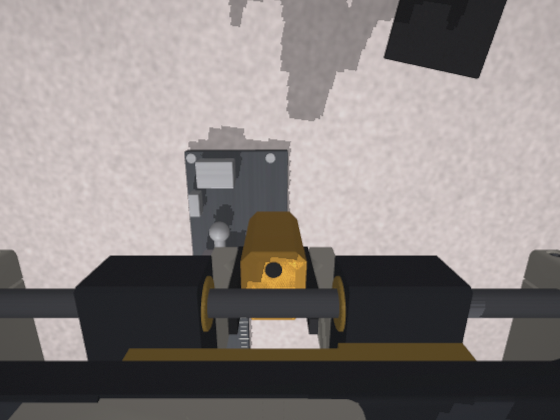

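```bash
python3 -m inch '[[[-0.0045,-0.0045,0.03,0,0,0,1],[0,0,0.05,0,0,0,1],[0,0,0.04,0,0,0,1],[0,0,0.016,0,0,0,1],[0,0,0,0,0,0,1],[0,0,0,0,0,0,1],[0,0,0,0,0,0,1]]]'
python3 -c "
from h import *
s=get_state();print(s['eef_pos'],s['ee_rot'],s['force'],tool([.5439,-.0686,.0153]))"
```

```text
t: 25.7
eef_pos: [0.5457, -0.068, 0.0324]
ee_rot: [-3.14, -0.0, -1.438]
force: [0.5, -0.3, -4.7]
width: 0.03
[ 0.54572755 -0.06798384  0.03240593] [-3.13967725e+00 -5.97700864e-05 -1.43782923e+00] [ 0.45659472 -0.30081862 -4.70372826] [array([0.00073481, 0.00385173, 0.03420459])]
```

```bash
python3 -m inch '[[[0,0,0.02,0,0,0,1],[0,0,0.01,0,0,0,1],[0,0,0,0,0,0,1],[0,0,0,0,0,0,1],[0,0,0,0,0,0,1],[0,0,0,0,0,0,1]]]'
python3 -c "
from h import *
s=get_state();print(s['eef_pos'],s['ee_rot'],s['force'],tool([.5439,-.0686,.0153]))"
```

```text
t: 26.3
eef_pos: [0.5449, -0.0679, 0.0163]
ee_rot: [-3.142, 0.0, -1.438]
force: [0.8, -0.3, -4.2]
width: 0.0299
[ 0.54489677 -0.06788141  0.01633314] [-3.14152913e+00  2.95794358e-05 -1.43771568e+00] [ 0.76576035 -0.29826488 -4.15111196] [array([0.00116002, 0.00216674, 0.00206611])]
```

```bash
python3 -m inch '[[[0.001,0,0.0014,0,0,0,1],[0,0,0,0,0,0,1],[0,0,0,0,0,0,1]]]'
python3 -m inch '[[[0,0,0.0006,0,0,0,1],[0,0,0,0,0,0,1],[0,0,0,0,0,0,1]]]'
python3 -c "
from h import *
s=get_state();print(s['eef_pos'],s['ee_rot'],s['force'],tool([.5439,-.0686,.0153]))"
```

```text
t: 26.6
eef_pos: [0.5449, -0.0684, 0.0156]
ee_rot: [3.142, 0.0, -1.438]
force: [0.3, -0.2, -4.8]
width: 0.0299
t: 26.9
eef_pos: [0.545, -0.0684, 0.0153]
ee_rot: [-3.141, -0.0, -1.438]
force: [-0.4, -0.1, -4.4]
width: 0.0299
[ 0.54499294 -0.0684105   0.01529435] [-3.14146784e+00 -2.36574071e-05 -1.43766490e+00] [-0.42856592 -0.14332091 -4.40947025] [array([ 8.54894747e-05,  2.21684136e-03, -1.15774405e-05])]
```

```bash
python3 -m inch '[[[0,-0.01,0,0,0,0,1],[0,-0.016,0,0,0,0,1],[0,-0.01,0,0,0,0,1],[0,0,0,0,0,0,1],[0,0,0,0,0,0,1],[0,0,0,0,0,0,1]]]'
cat > st.py <<'E'
from h import *
s=get_state();r=np.array([.5883,-.0612]);F=s["force"]
print("comp",(tocomp(.133,r,s["eef_pos"])*1000).round(1),"z",s["eef_pos"][2].round(4),"F",tocomp(.133,np.zeros(2),F).round(1),F[2].round(1),"rot",s["ee_rot"].round(3),s["width"].round(4))
E
python3 st.py
```

```text
t: 27.5
eef_pos: [0.5628, -0.066, 0.0153]
ee_rot: [-3.141, 0.0, -1.438]
force: [0.5, -1.1, -2.8]
width: 0.0298Traceback (most recent call last):
  File "st.py", line 3, in <module>
    print("comp",(tocomp(.133,r,s["eef_pos"])*1000).round(1),"z",s["eef_pos"][2].round(4),"F",tocomp(.133,np.zeros(2),F).round(1),F[2].round(1),"rot",s["ee_rot"].round(3),s["width"].round(4))
                                                                                                                                                                           ^^^^^^^^^^^^^^^^
AttributeError: 'float' object has no attribute 'round'
```

```bash
sed -i 's/s\["width"\].round(4)/s["width"]/' st.py; python3 st.py; python3 -m inch '[[[0,-0.004,0,0,0,0,1],[0,-0.004,0,0,0,0,1],[0,0,0,0,0,0,1],[0,0,0,0,0,0,1]]]'; python3 st.py;  python3 -m inch '[[[0,-0.002,0,0,0,0,1],[0,-0.002,0,0,0,0,1],[0,0,0,0,0,0,1]]]'; python3 st.py
```

```text
comp [-25.9  -1.4] z 0.0153 F [ 0.4 -1.2] -2.8 rot [-3.141  0.    -1.438] 0.029776840960039616
t: 27.9
eef_pos: [0.567, -0.0655, 0.0153]
ee_rot: [-3.141, -0.0, -1.438]
force: [0.1, 0.1, -2.8]
width: 0.0301
comp [-21.7  -1.4] z 0.0153 F [0.1 0.1] -2.8 rot [-3.141 -0.    -1.438] 0.03011277277794483
t: 28.2
eef_pos: [0.5688, -0.0652, 0.0153]
ee_rot: [3.142, -0.0, -1.438]
force: [-0.5, 0.4, -2.4]
width: 0.0299
comp [-19.9  -1.4] z 0.0153 F [-0.4  0.5] -2.4 rot [ 3.142 -0.    -1.438] 0.02990714480112841
```

```bash
for i in 1; do python3 -m inch '[[[0,-0.002,0,0,0,0,1],[0,-0.002,0,0,0,0,1],[0,0,0,0,0,0,1]]]'; python3 st.py; done; python3 -m inch '[[[0,-0.002,0,0,0,0,1],[0,-0.002,0,0,0,0,1],[0,0,0,0,0,0,1]]]'; python3 st.py
```

```text
t: 28.5
eef_pos: [0.5705, -0.0651, 0.0153]
ee_rot: [3.141, -0.0, -1.438]
force: [-1.7, -0.5, 1.7]
width: 0.0299
comp [-18.2  -1.5] z 0.0153 F [-1.7 -0.2] 1.7 rot [ 3.141 -0.    -1.438] 0.029866733374229
t: 28.8
eef_pos: [0.5712, -0.0653, 0.0153]
ee_rot: [3.139, -0.0, -1.438]
force: [-4.5, -1.2, 4.9]
width: 0.0296
comp [-17.5  -1.8] z 0.0153 F [-4.6 -0.6] 4.9 rot [ 3.139 -0.    -1.438] 0.029589928692299712
```

```bash
python3 -m inch '[[[0,-0.002,0,0,0,0,1],[0,-0.002,0,0,0,0,1],[0,0,0,0,0,0,1]]]'; python3 st.py
```

```text
t: 29.1
eef_pos: [0.5716, -0.0655, 0.0153]
ee_rot: [3.136, -0.001, -1.438]
force: [-10.4, -2.9, 9.8]
width: 0.0297
comp [-17.1  -2. ] z 0.0153 F [-10.7  -1.5] 9.8 rot [ 3.136e+00 -1.000e-03 -1.438e+00] 0.0296511337134236
```

```bash
python3 -m inch '[[[0,-0.002,0,0,0,0,1],[0,0,0,0,0,0,1]]]'; python3 st.py
```

```text
t: 29.3
eef_pos: [0.5718, -0.0655, 0.0153]
ee_rot: [3.135, -0.001, -1.438]
force: [-13.2, -1.9, 13.0]
width: 0.0303
comp [-16.9  -2. ] z 0.0153 F [-13.3  -0.1] 13.0 rot [ 3.135e+00 -1.000e-03 -1.438e+00] 0.030257895576601128
```

```bash
python3 -m inch '[[[0,0,-0.001,0,0,0,1],[0,0,0,0,0,0,1]]]'; python3 st.py;  python3 -m inch '[[[0,0,-0.001,0,0,0,1],[0,0,0,0,0,0,1]]]'; python3 st.py
```

```text
t: 29.5
eef_pos: [0.5718, -0.0655, 0.0153]
ee_rot: [3.135, -0.0, -1.438]
force: [-12.1, -2.2, 7.4]
width: 0.0299
comp [-17.  -2.] z 0.0153 F [-12.2  -0.6] 7.4 rot [ 3.135 -0.    -1.438] 0.029902475336402452
t: 29.7
eef_pos: [0.5718, -0.0654, 0.0153]
ee_rot: [3.135, -0.0, -1.439]
force: [-9.6, -3.9, 3.1]
width: 0.0298
comp [-16.9  -2. ] z 0.0153 F [-10.   -2.6] 3.1 rot [ 3.135 -0.    -1.439] 0.029828378162935053
```

```bash
python3 -m inch '[[[0,-0.002,0,0,0,0,1],[0,0,0,0,0,0,1]]]'; python3 st.py;  python3 -m inch '[[[0,-0.002,-0.0006,0,0,0,1],[0,0,0,0,0,0,1]]]'; python3 st.py
```

```text
t: 29.9
eef_pos: [0.5729, -0.0653, 0.0153]
ee_rot: [3.135, -0.0, -1.439]
force: [-8.9, -2.5, 2.0]
width: 0.0299
comp [-15.8  -2. ] z 0.0153 F [-9.2 -1.3] 2.0 rot [ 3.135 -0.    -1.439] 0.029925345124991284
t: 30.1
eef_pos: [0.5749, -0.065, 0.0154]
ee_rot: [3.136, -0.0, -1.439]
force: [-4.8, -4.2, -4.5]
width: 0.0297
comp [-13.8  -2. ] z 0.0154 F [-5.3 -3.5] -4.5 rot [ 3.136 -0.    -1.439] 0.029693786277283914
```

```bash
python3 -m inch '[[[0,-0.005,0,0,0,0,1],[0,-0.005,0,0,0,0,1],[0,-0.005,0,0,0,0,1],[0,-0.004,0,0,0,0,1],[0,0,0,0,0,0,1],[0,0,0,0,0,0,1]]]'; python3 st.py
```

```text
t: 30.7
eef_pos: [0.5881, -0.063, 0.0166]
ee_rot: [-3.14, -0.0, -1.438]
force: [-0.5, -5.2, -6.0]
width: 0.0298
comp [-0.4 -1.7] z 0.0166 F [-1.1 -5. ] -6.0 rot [-3.14  -0.    -1.438] 0.0297930809979772
```

```bash
python3 -m inch '[[[0,0,0.0022,0,0,0,1],[0,0,0,0,0,0,1],[0,0,0,0,0,0,1]]]'; python3 st.py; python3 -m inch '[[[0,-0.0008,0,0,0,0,1],[0,0,0,0,0,0,1],[0,0,0,0,0,0,1]]]'; python3 st.py
```

```text
t: 31.0
eef_pos: [0.5883, -0.0629, 0.0157]
ee_rot: [-3.14, -0.0, -1.438]
force: [1.5, -4.8, -4.7]
width: 0.0298
comp [-0.2 -1.7] z 0.0157 F [ 0.8 -5. ] -4.7 rot [-3.14  -0.    -1.438] 0.029831471532386095
t: 31.3
eef_pos: [0.5884, -0.0629, 0.0156]
ee_rot: [-3.14, -0.0, -1.438]
force: [0.1, -5.0, -3.9]
width: 0.0295
comp [-0.2 -1.7] z 0.0156 F [-0.5 -5. ] -3.9 rot [-3.14  -0.    -1.438] 0.029462079393851953
```

```bash
python3 -m inch '[[[0,-0.0008,0.0006,0,0,0,1],[0,0,0,0,0,0,1],[0,0,0,0,0,0,1]]]'; python3 st.py; python3 -m inch '[[[0,-0.0008,0,0,0,0,1],[0,0,0,0,0,0,1],[0,0,0,0,0,0,1]]]'; python3 st.py
```

```text
t: 31.6
eef_pos: [0.5884, -0.063, 0.0154]
ee_rot: [-3.141, -0.0, -1.438]
force: [-1.4, -5.9, -3.1]
width: 0.0298
comp [-0.2 -1.8] z 0.0154 F [-2.2 -5.6] -3.1 rot [-3.141 -0.    -1.438] 0.029770975932061034
t: 31.9
eef_pos: [0.5884, -0.063, 0.0153]
ee_rot: [3.142, -0.0, -1.438]
force: [-2.0, -4.8, -2.3]
width: 0.0296
comp [-0.1 -1.8] z 0.0153 F [-2.7 -4.5] -2.3 rot [ 3.142 -0.    -1.438] 0.029620369912185848
```

```bash
python3 -m inch '[[[0,-0.0008,0,0,0,0,1],[0,0,0,0,0,0,1]]]'; python3 st.py; python3 -m inch '[[[0,0,0,0,0,0,0.6],[0,0,0,0,0,0,0.4],[0,0,0,0,0,0,0],[0,0,0,0,0,0,0],[0,0,0,0,0,0,0],[0,0,0,0,0,0,0],[0,0,0,0,0,0,0],[0,0,0,0,0,0,0]]]'; python3 -m inch '[[[0,0,-0.04,0,0,0,0],[0,0,-0.08,0,0,0,0],[0,0,-0.08,0,0,0,0],[0,0,-0.08,0,0,0,0],[0,0,0,0,0,0,0],[0,0,0,0,0,0,0]]]'
python3 - <<'E'
from h import *
c,im=snap("wrist","w16");s=get_state();print(s["force"],s["eef_pos"])
E
```

```text
t: 32.1
eef_pos: [0.5884, -0.063, 0.0153]
ee_rot: [3.141, -0.0, -1.438]
force: [-3.3, -5.6, -1.5]
width: 0.0297
comp [-0.1 -1.8] z 0.0153 F [-4.1 -5.1] -1.5 rot [ 3.141 -0.    -1.438] 0.029681019804700413
t: 32.9
eef_pos: [0.5886, -0.0626, 0.0151]
ee_rot: [3.142, -0.0, -1.438]
force: [0.4, -0.3, -0.3]
width: 0.0843
t: 33.5
eef_pos: [0.5892, -0.0624, 0.1564]
ee_rot: [-3.139, 0.0, -1.438]
force: [-0.7, -0.5, -1.4]
width: 0.0878
[-0.0998512   0.33223389 -0.42081168] [ 0.58832211 -0.06247736  0.1550373 ]
```

View pics/w16.png

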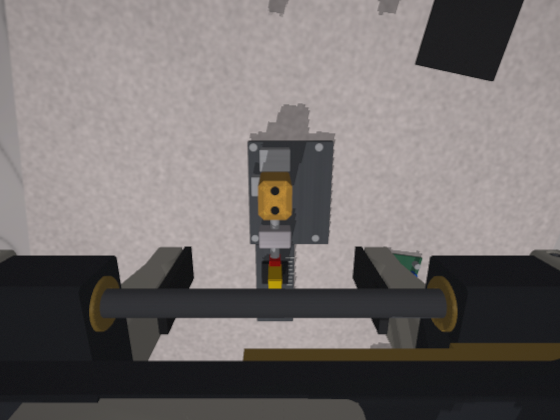

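```bash
python3 -m inch '[[[-0.05,0,0,0,0,0,0],[-0.07,0,0,0,0,0,0],[-0.07,0,0,0,0,0,0],[-0.05,0,0,0,0,0,0],[0,0,0,0,0,0,0],[0,0,0,0,0,0,0],[0,0,0,0,0,0,0]]]'
python3 - <<'E'
from h import *
c,im=snap("wrist","w17");s=get_state();print(s["force"],s["eef_pos"])
cv2.imwrite("pics/w17z.png",cv2.resize(im[0:240,190:370],None,fx=2.5,fy=2.5,interpolation=cv2.INTER_CUBIC))
c,im=snap("top","t17");cv2.imwrite("pics/t17z.png",cv2.resize(im[120:320,90:420],None,fx=2.4,fy=2.4,interpolation=cv2.INTER_CUBIC))
E
```

```text
t: 34.25
eef_pos: [0.5723, 0.0558, 0.1542]
ee_rot: [3.14, -0.0, -1.438]
force: [0.2, -0.0, -0.6]
width: 0.0874
[-0.66232717  0.1505814  -0.19769818] [0.57243773 0.05559714 0.15443856]
```

View pics/w17z.png

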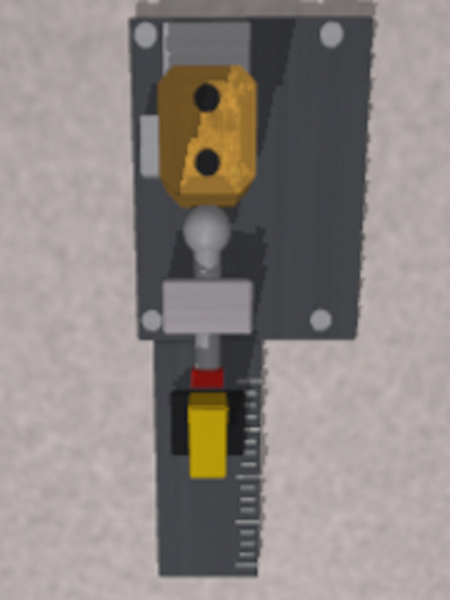

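View pics/t17z.png

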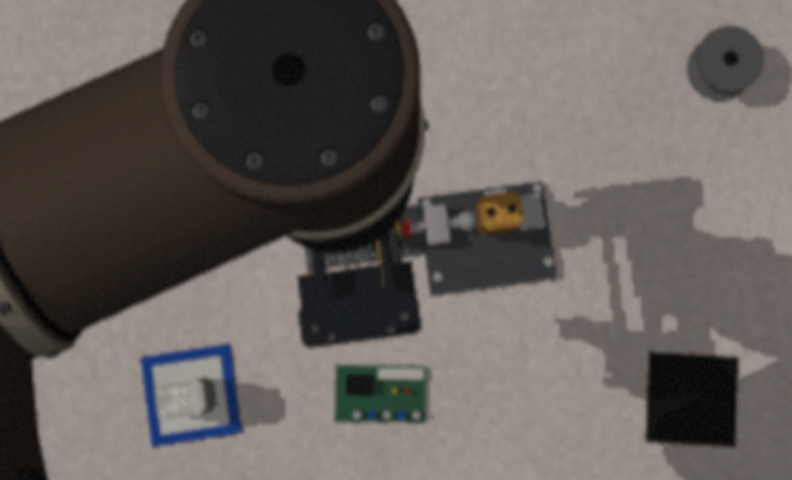

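```bash
python3 - <<'E'
from h import *
c,im=load("w17");u=lambda p:(p[0]/2.5+190-.3,p[1]/2.5-.3)
W=[ray(c,u(p),.01) for p in [(131,17),(376,14),(356,339),(139,339),(160,576),(257,576)]]
th,o,r=fit2d(np.array([(28,-48),(-60,-48),(-60,66),(28,66),(22,168),(-22,168)])/1000,W);print(th,o)
for n,p,z in[("tab inner",(208,405),.054),("tab outer",(208,478),.054),("pointer outer top",(208,387),.032),("holes",(207,97),.068),("holes2",(207,162),.068),("ctr",(208,134),.066),("L",(159,134),.066),("R",(256,134),.066)]:
    print(n,(tocomp(th,o,ray(c,u(p),z))*1000).round(1))
E
```

```text
0.1320487274405884 [ 0.58817492 -0.06150342]
tab inner [ 0.2 85.2]
tab outer [  0.2 112. ]
pointer outer top [ 0.1 82. ]
holes [  0.5 -10.7]
holes2 [0.5 7.4]
ctr [ 0.2 -0.7]
L [15.3 -0.7]
R [-14.7  -0.7]
```

```bash
python3 -c "
from station import *
print(job_done())"
```

```text
the job is handed in; nothing more can be done
None
```

The job is done and handed in at about 34 s of robot time; no verdict was reported, so these results rest on my own last checks.

**What I did:**
- **Zero stop:** I slid it up to the pointer and held it with about 4 N (7 N measured, less about 3 N of drag), then released it.
- **Master:** I lifted it out and stood it on the blue pad. In the last top picture it is upright and well within the pad.
- **Spacer:** I slid it in along the bed until it touched the back stop with about 4 N, then released it. The highest wrist force was about 13 N on each of two axes, while wedging past the plunger.

**Last camera checks in the comparator frame:**

| Item | Measured | Wanted |
|---|---|---|
| Spacer centre, x | about 0.2–0.5 mm | -4 to 2.5 mm |
| Spacer centre, y | about -0.7 to -1.7 mm | -4 to 0 mm |
| Spacer squareness | square to the comparator | within 0.08 rad |
| Pointer face | 82 mm (plunger about -4 mm) | plunger -6 to -2.5 mm |
| Zero stop inner end | 85.2 mm (0.8 mm short) | 86 ± 1.5 mm |

Robot clear of everything with the gripper open; the circuit board and reel looked undisturbed. The jar was not in the final picture, but the arm never worked near it.

**What disagreed:**
- The finger pads end about 20 mm behind the reported TCP. My first pinch on the tab therefore closed above it without touching, and I redid it lower.
- The spacer y readings differ by about 1 mm between the two features I measured, and the 0.8 mm stop offset is within the roughly 2 mm calibration error.

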